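# Weigh the control-unit housing on the spring scale

### The arm

A 6-joint arm with a two-finger parallel gripper is mounted at the origin on the work surface. World frame = base frame: x ahead of the robot, y to its left, z up, the work surface at z = 0. Lengths are in m, angles in rad, forces in N, time in s.
With the tool pointing down it reaches from about 0.3 to 1 m from the base axis. Payload 5.1 kg.
Tool frame: the origin (TCP) lies on the centre line of the jaws, within the pads' length; the fingertips stand 22 mm ahead of it and the grasp point (between the pads) lies 3 mm ahead of it (nose_length is the distance from the TCP to the fingertips, in m); z points along the fingers, x is the direction in which the jaws open and shut, and the axes are right-handed (so a half turn about z gives the same grasp; the last joint's range is limited). The gripper opens to 95 mm and grips with 3 to 60 N. Pads are 20 mm wide; open, the fingers measure 119 mm over their backs; the gripper's body (75 mm by 180 mm) begins 59 mm behind the grasp point.
Start: joints at [1.141, 0.124, 1.65, -0, 1.367, -0.083], TCP at [0.221, 0.611, 0.237] pointing down, gripper open.
Joint ranges: [-2.61, 2.61], [-1.02, 2.33], [0.03, 2.71], [-1.35, 4.49], [0.32, 2.68], [-2.91, 2.91]. Speed limits (rad/s): [2.57, 2.57, 3.14, 3.14, 3.14, 3.14].

### API

Orientations are given as a rotation vector (axis times angle).
In Python, from station import * gives the robot as it stands.
- The arm moves only by the tool jog_arm, never from a script. Its argument "plan" is a list of rows, each a list of 5 numbers: the finger opening in cm, from 0 to 9.51, then the shift along the tool's x, y, z in cm, then the turn about the tool's z in rad. A call has 1 to 20 rows; each row shifts and turns the commanded pose from where the row before left it, along the tool's axes as they then stand; what a row does not reach is not made up. A row lasts 1/12 s, in which the tool goes at most 41.7 mm and 7.16 degrees, less where a joint would pass 70% of its speed; a pose out of reach is approached as far as the arm can. A call is refused whole if a number of a shift passes 4.17 or a number of a turn 0.125, either way. A call with a gripper value outside its range is refused whole. The fingers move at their own pace and stop on an object; "newtons" is the grip in N (left out, the last holds). Time passes only in rows, so rows that do not move let the fingers close. It gives the time, the measured TCP pose, the force and the opening at its end, in the units of the state.
- state(): the state, without advancing time (a new reading comes with each control period).
- grab_frame(name): name is "scene" or "side" or "wrist"; returns a dict with "color" (384x512x3 uint8, red, green, blue), "fx", "fy", "cx", "cy" (pixels), "origin" and "orientation" of the camera in the world; the wrist camera has in their place "tool_from_camera" (4x4, takes a point from camera to tool coordinates, whose origin is the TCP and whose axes are the tool frame's). Camera axes: x right, y down, z forward; pixel columns grow to the right and rows downward; lengths in m; the calibration is good to about 2 mm. A picture is of the moment at which its call begins: read the wrist's pose just before it. There is no depth.
- hand_in(): hands the job in, once; it reports no verdict.
The state is a dict: "time": time; "joint_positions": joint angles; "joint_velocities": joint speeds; "joint_efforts": joint torques, N m; "ee_pos": TCP position; "tcp_rot": TCP orientation; "contact_force": force on the tool from outside, world axes, zero at the start; "wrist_torque": the same for the moment, N m; "opening": finger opening in m.
Only numpy, scipy, OpenCV 4.12 (cv2) and the standard library are available. Lean on these libraries where they do the work, as an engineer would, in place of code of your own. Each camera call takes 0.05 s, during which the arm holds its last target.

### The job

Weigh the die-cast control-unit housing to tell which heat spreader is fitted inside it: lift it out of the rack and slip its ring-shaped lug over the hook of the spring scale without forcing the hook. Still holding it, lower it slowly until the scale carries its whole weight, and only then let go, so that the pointer never jumps or bounces and the spring is never pulled to the end of its travel. Leave the housing hanging free and still on the hook, ready to be read, and everything else where it was.

Things in the scene. Friction and masses are not known exactly. Their poses are not given: they have to be found in the camera images.
- housing: Part to weigh: silver die-cast box 150 mm long (x), 26 thick (y), 85 high (z), ring-shaped lug on the middle of its top edge; green board in its -y face; long faces flat, good to grip in the last 30 mm at each end. Mass unknown, 0.20 to 0.58 kg, balance point in its middle, straight below the lug. Stands upright in one of the rack's three slots. Origin: centre of its underside.
- lug (a point): Centre of the hole in the housing's lug, 99 mm above the housing's underside. The lug is a ring of 8 mm round section, hole 24 mm, 40 mm outside; the hole runs along the housing's y. Axes as the housing's. Either face may point to the column.
- rack: Black slotted rack, fixed, 190 mm along its x, 250 mm along its y. Origin: centre of its underside. The parts stand on its floor, 8 mm above the bench, in three slots along x at y = -80, 0 and +80 mm; each slot is 31 mm wide between ribs 22 mm high above that floor.
- stand: Weighing stand, fixed: grey base plate 12 mm thick (x -65 to +165, y -155 to +55 mm), steel column 18 mm thick, 610 mm high at x +120, y -110 mm, boom from the column to above the hook, underside about 560 mm up. Origin: on the bench, plumb below the hook; z up; the hook opens to its +y.
- scale: Tubular spring scale, 30 mm thick, on a damped swivel: it may swing like a pendulum both ways, 290 mm from swivel to hook bend, no twist. Origin: centre of the tube's lower end, 325 mm above the bench, 220 mm below the swivel; z up along the tube, 190 mm long; below it only the thin rod and the hook. Axes are the stand's when plumb.
- hook_seat (a point): Top of the wire at the hook's lowest bend, where the lug must hang; 257 mm above the bench unloaded; axes as the scale's. 5 mm wire: 10 mm level along y here, rising at about 40 degrees on the +y side to the open tip; on the -y side it bends back 14 mm and returns to the rod 44 mm above. A hanging lug's hole centre is about 12 mm below this point.
- hook_tip (a point): Centre of the round end of the hook's open tip: 21 mm to +y of the seat and 9.5 mm above it.
- hook (a joint): How far the hook is drawn down out of the scale, in m: 0 with no load, 0.085 at the end of the travel. The spring needs 0.2 N to start and then 0.75 N for every 10 mm; lightly damped.
- cover: Grey plastic cover 140 x 26 x 68 mm standing in the rack; leave alone. Origin: centre of its underside.
- heatsink: Dark finned heat sink 125 x 26 x 70 mm standing in the rack; leave alone. Origin: centre of its underside.
- weight: Brass calibration weight, 36 mm across, 55 mm high, standing on the stand's base plate; leave alone. Origin: centre of its underside.
- screwdriver: Green-handled screwdriver, 170 mm long, lying on the bench; leave alone. Origin: on its long axis, at its underside.
- spool: Solder reel, 56 mm across, 38 mm high; leave alone. Origin: centre of its underside.
- jar: Amber flux jar with a blue cap, 48 mm across, 55 mm high; leave alone. Origin: centre of its underside.
Not all that is in view belongs to the job. Leave any blue, pink or purple look-alike of the housing alone.

How it is judged:
On the way, in this order (a step that is already met when the one before it is completed fails the run):
1. the housing is lifted clear of the rack (height (world z) of housing above 0.045 m and contact force between housing and rack below 0.05 N and contact force between the fingers and housing above 0.5 N), for 0.1 s.
2. the lug is on the hook and the scale begins to draw out while the housing is still held (distance between lug and hook_seat below 0.018 m and value of joint hook above 0.006 m and contact force between the fingers and housing above 0.5 N), for 0.1 s.
At the end, for the whole second after the job is handed in: The housing hangs by its lug in the bend of the hook (hole centre within 9 mm sideways of the seat and 7 to 17 mm below it), clear of bench and stand, the scale drawn out by its weight and at rest: hook moving under 10 mm/s, housing under 20 mm/s and 0.25 rad/s, for the last second (horizontal distance between lug and hook_seat below 0.009 m and z of lug in the frame of hook_seat between -0.017 and -0.007 m and height (world z) of housing above 0.04 m and value of joint hook above 0.012 m and contact force between housing and scale above 1.2 N and velocity of joint hook between -0.01 and 0.01 m/s and linear speed of housing below 0.02 m/s and angular speed of housing below 0.25 rad/s); the robot touches nothing.
It fails at once if the pointer jumps: the hook moves up or down in the scale faster than 75 mm/s (dropped on, or let go before the scale carries the weight, or let go while pulled down) (velocity of joint hook above 0.075 m/s or velocity of joint hook below -0.075 m/s).
It fails at once if the spring is pulled to the end of its travel (beyond 83 mm) (value of joint hook above 0.083 m).
It fails at once if the hook is forced: more than 9 N between housing and scale (contact force between housing and scale above 9 N).
It fails at once if something else on the bench or in the rack is moved by more than 20 mm (distance of any of cover, heatsink, weight, screwdriver, spool, jar from where it was at the start of the episode above 0.02 m).
It also fails if it takes over 61 s, if anything falls off the work surface, if the arm or the gripper's body presses on something with over 40 N, if the wrist force passes 120 N, or if a joint passes its speed limit or range.

## Working session

There is one attempt and no reset: what is moved stays moved. The work goes in short steps, Python scripts to look and compute and a tool call to move; the robot and the scene stay as the last step left them, time stands still between calls to the robot, and variables do not carry over. Pictures are saved under pics/ and viewed, and the job is handed in when it is done.

Besides the shell and the picture viewer there is one more tool, called in YAML: its name, and indented under it one key for each argument. jog_arm: Moves the arm, as the interface text tells. Its arguments: {"type":"object","properties":{"plan":{"type":"array"},"newtons":{"type":"number"}},"required":["plan"]}

```bash
mkdir -p pics; ls; python3 - <<'E'
from station import *
import cv2,numpy as np
s=state();print({k:np.round(v,3).tolist() for k,v in s.items()})
for n in ["scene","side","wrist"]:
    f=grab_frame(n);cv2.imwrite(f"pics/{n}0.png",f["color"][:,:,::-1])
    print(n,{k:np.round(v,4).tolist() for k,v in f.items() if k!="color"})
E
```

```text
pics
{'time': 0.0, 'joint_positions': [1.141, 0.124, 1.652, -0.0, 1.368, -0.083], 'joint_velocities': [-0.001, -0.001, 0.003, 0.0, 0.002, 0.001], 'joint_efforts': [-0.002, -41.76, -35.993, 0.077, 0.049, -0.0], 'ee_pos': [0.221, 0.611, 0.235], 'tcp_rot': [2.571, 1.804, -0.003], 'contact_force': [0.502, -0.272, -0.809], 'wrist_torque': [-0.02, -0.036, -0.026], 'opening': 0.095}
scene {'fx': 465.0854, 'fy': 465.0854, 'cx': 250.6229, 'cy': 189.6625, 'origin': [1.4086, 0.8116, 1.0949], 'orientation': [-1.077, -2.295, 1.1528]}
side {'fx': 440.0448, 'fy': 440.0448, 'cx': 259.8146, 'cy': 184.5109, 'origin': [0.1777, -0.8039, 1.3166], 'orientation': [-2.4002, 0.4919, -0.1733]}
wrist {'fx': 272.1484, 'fy': 272.1484, 'cx': 249.3347, 'cy': 194.2507, 'tool_from_camera': [[1.0, -0.0006, 0.0006, 0.0004], [0.0004, 0.9676, 0.2526, -0.07], [-0.0007, -0.2526, 0.9676, -0.1483], [0.0, 0.0, 0.0, 1.0]]}
```

View pics/scene0.png

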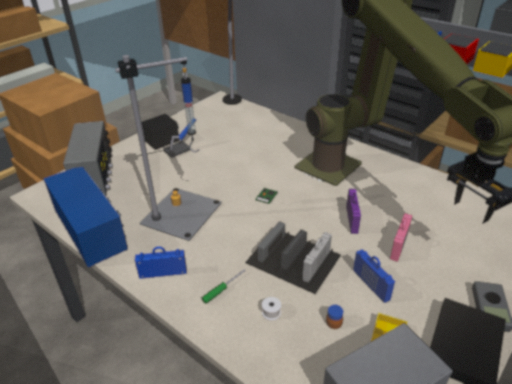

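View pics/side0.png

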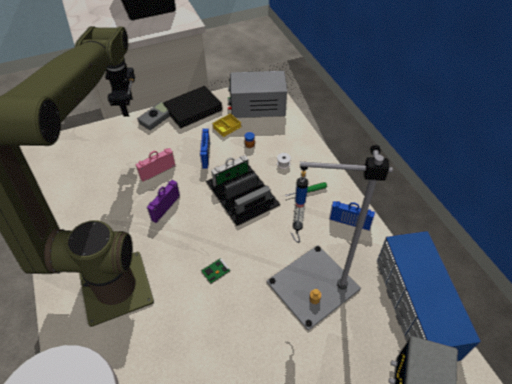

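View pics/wrist0.png

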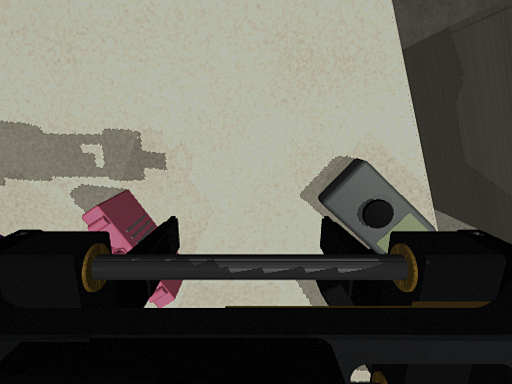

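```bash
python3 - <<'E'
import cv2
a=cv2.imread("pics/scene0.png");b=cv2.imread("pics/side0.png")
cv2.imwrite("pics/c1.png",cv2.resize(a[200:310,220:400],None,fx=4.4,fy=4.4,interpolation=cv2.INTER_CUBIC))
cv2.imwrite("pics/c2.png",cv2.resize(b[145:255,180:345],None,fx=4.8,fy=4.8,interpolation=cv2.INTER_CUBIC))
cv2.imwrite("pics/c3.png",cv2.resize(a[50:245,100:240],None,fx=3,fy=3,interpolation=cv2.INTER_CUBIC))
E
```

```text
(no output)
```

View pics/c1.png

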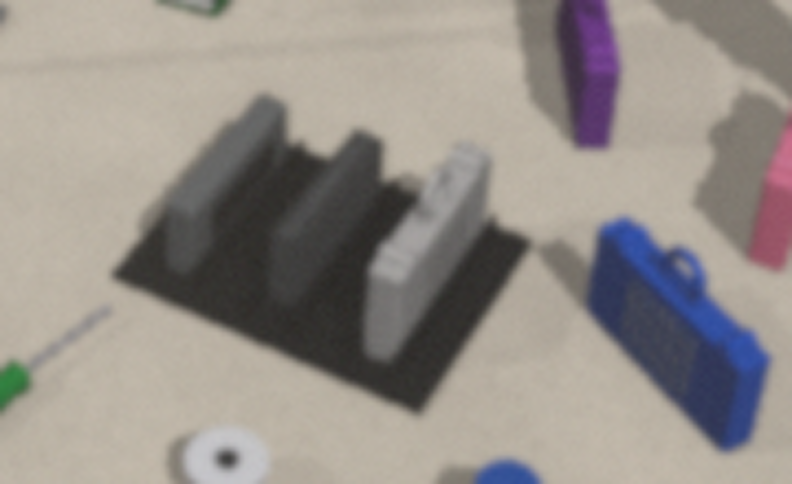

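View pics/c2.png

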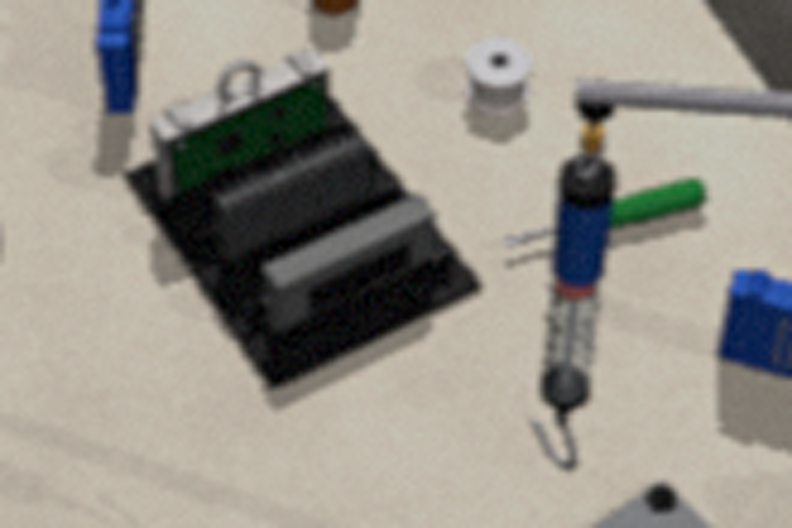

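View pics/c3.png

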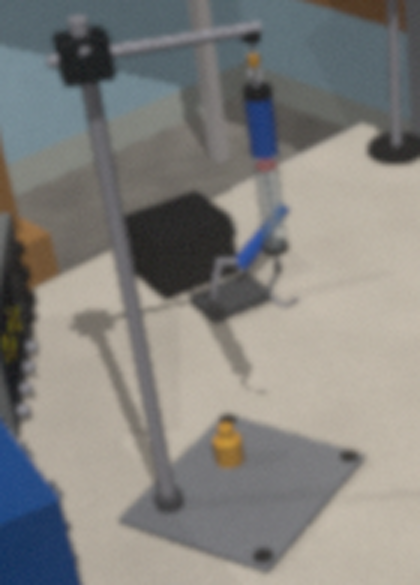

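```bash
python3 - <<'E'
import cv2
a=cv2.imread("pics/scene0.png");b=cv2.imread("pics/side0.png")
cv2.imwrite("pics/d1.png",cv2.resize(a[175:250,130:230],None,fx=8,fy=8,interpolation=cv2.INTER_CUBIC))
cv2.imwrite("pics/d2.png",cv2.resize(b[230:340,260:380],None,fx=5.4,fy=5.4,interpolation=cv2.INTER_CUBIC))
cv2.imwrite("pics/d3.png",cv2.resize(a[110:160,165:215],None,fx=12,fy=12,interpolation=cv2.INTER_CUBIC))
cv2.imwrite("pics/d4.png",cv2.resize(b[200:250,275:325],None,fx=12,fy=12,interpolation=cv2.INTER_CUBIC))
E
```

```text
(no output)
```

View pics/d1.png

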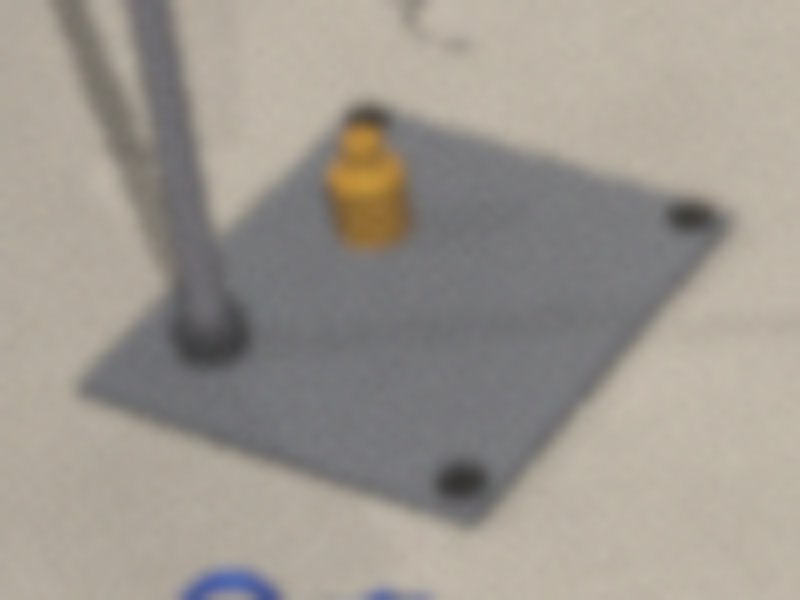

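View pics/d2.png

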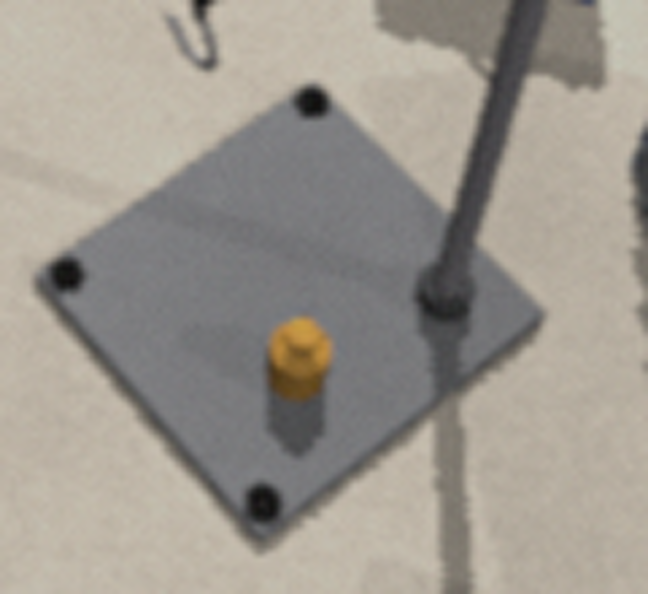

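View pics/d3.png

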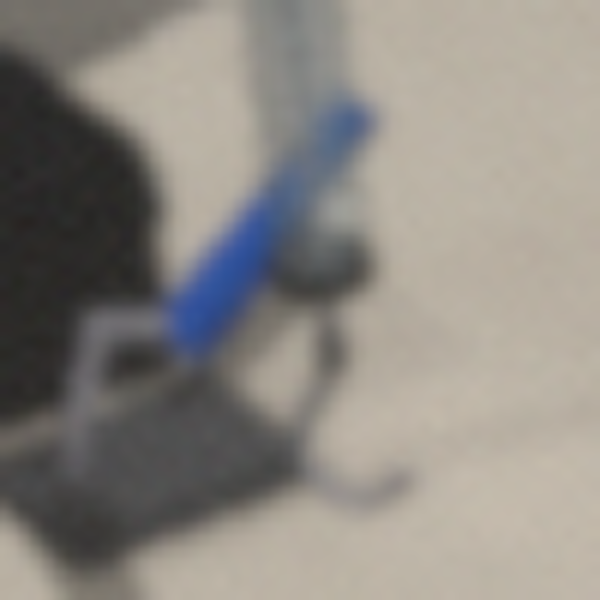

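View pics/d4.png

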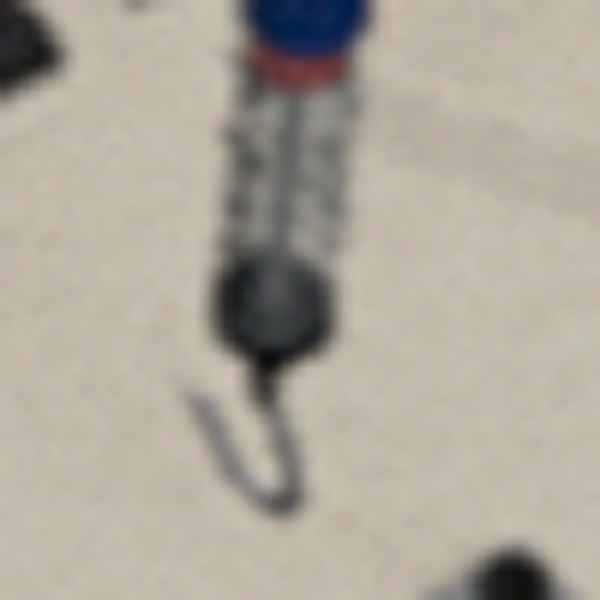

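```bash
cat > h.py <<'E'
import numpy as np, cv2
from scipy.spatial.transform import Rotation as R
C={"scene":dict(f=465.0854,c=(250.6229,189.6625),o=[1.4086,.8116,1.0949],r=[-1.077,-2.295,1.1528]),
"side":dict(f=440.0448,c=(259.8146,184.5109),o=[.1777,-.8039,1.3166],r=[-2.4002,.4919,-.1733])}
def ray(n,p):
    c=C[n];d=np.array([(p[0]-c["c"][0])/c["f"],(p[1]-c["c"][1])/c["f"],1.])
    return np.array(c["o"]),R.from_rotvec(c["r"]).apply(d/np.linalg.norm(d))
def plane(n,p,z):
    o,d=ray(n,p);return o+d*(z-o[2])/d[2]
def tri(ps,pd):
    A=np.zeros((3,3));b=np.zeros(3);L=[ray("scene",ps),ray("side",pd)]
    for o,d in L:
        M=np.eye(3)-np.outer(d,d);A+=M;b+=M@o
    x=np.linalg.solve(A,b);return x,[round(1e3*np.linalg.norm((np.eye(3)-np.outer(d,d))@(x-o)),1) for o,d in L]
def proj(n,X):
    c=C[n];q=R.from_rotvec(c["r"]).inv().apply(np.array(X)-c["o"]);return q[:2]/q[2]*c["f"]+c["c"]
def up(p,s,off): return ((p[0]+.5)/s-.5+off[0],(p[1]+.5)/s-.5+off[1])
E
python3 - <<'E'
from h import *
np.set_printoptions(precision=4,suppress=True)
d1=lambda p:up(p,8,(130,175));d2=lambda p:up(p,5.4,(260,230));d3=lambda p:up(p,12,(165,110));d4=lambda p:up(p,12,(275,200))
c1=lambda p:up(p,4.4,(220,200));c2=lambda p:up(p,4.8,(180,145))
for n,f,ps in [("scene",d1,[(80,382),(475,515),(733,220),(360,105)]),("side",d2,[(545,315),(312,82),(38,278),(262,535)])]:
    print(n);P=np.array([plane(n,f(p),.012) for p in ps])[:,:2];print(P,"edges",[np.linalg.norm(P[i]-P[(i+1)%4]) for i in range(4)])
    # fit: corners order (165,-155),(165,55),(-65,55),(-65,-155)
    m=np.array([(.165,-.155),(.165,.055),(-.065,.055),(-.065,-.155)])
    mc=m-m.mean(0);pc=P-P.mean(0);th=np.arctan2((mc[:,0]*pc[:,1]-mc[:,1]*pc[:,0]).sum(),(mc*pc).sum())
    r=np.array([[np.cos(th),-np.sin(th)],[np.sin(th),np.cos(th)]]);t=P.mean(0)-r@m.mean(0)
    print("yaw",th,"origin",t,"res",(P-(m@r.T+t))*1e3)
print("tip",tri(d3((400,478)),d4((190,390))))
print("bend",tri(d3((345,498)),d4((278,507))))
print("tube",tri(d3((325,292)),d4((268,345))))
for nm,a,b in [("nearL",(370,278),None),("nearR",(408,278),None),("farL",(460,145),None),("farR",(490,160),None)]:
    print(nm,plane("scene",c1(a),.093))
for p in [(153,125),(170,137),(310,53),(327,70)]: print("side",plane("side",c2(p),.093))
print("lug",plane("side",c2((240,80)),.107))
for p in [(113,273),(418,412),(530,240)]: print("rack",plane("scene",c1(p),.008))
for p in [(125,175),(275,385),(482,288)]: print("rackside",plane("side",c2(p),.008))
E
```

```text
scene
[[ 0.7314 -0.3133]
 [ 0.6801 -0.1139]
 [ 0.4656 -0.1655]
 [ 0.5143 -0.3688]] edges [np.float64(0.2059248147846395), np.float64(0.2205965726784576), np.float64(0.20905294169367308), np.float64(0.22407350514969504)]
yaw 0.2433295791884925 origin [ 0.5373 -0.2039] res [[-3.3402  1.2505]
 [-4.0932 -3.1433]
 [ 4.6509  0.6869]
 [ 2.7825  1.2059]]
side
[[ 0.7301 -0.3225]
 [ 0.6787 -0.1227]
 [ 0.4611 -0.1807]
 [ 0.5129 -0.3762]] edges [np.float64(0.2063054910936097), np.float64(0.22518579641690964), np.float64(0.20234051557251156), np.float64(0.22371902819252737)]
yaw 0.253131030140168 origin [ 0.5348 -0.2147] res [[-3.2424  0.8592]
 [-2.0353 -2.6449]
 [ 3.0258 -2.9646]
 [ 2.2519  4.7504]]
tip (array([ 0.5307, -0.1884,  0.267 ]), [np.float64(1.0), np.float64(1.0)])
bend (array([ 0.5365, -0.2142,  0.2519]), [np.float64(4.4), np.float64(4.4)])
tube (array([ 0.5331, -0.2125,  0.3182]), [np.float64(1.8), np.float64(1.8)])
nearL [0.592  0.2931 0.093 ]
nearR [0.576  0.3127 0.093 ]
farL [0.4443 0.2676 0.093 ]
farR [0.4441 0.2927 0.093 ]
side [0.4366 0.2785 0.093 ]
side [0.4447 0.2615 0.093 ]
side [0.5776 0.3021 0.093 ]
side [0.5831 0.2794 0.093 ]
lug [0.5118 0.284  0.107 ]
rack [0.6365 0.1012 0.008 ]
rack [0.6039 0.3458 0.008 ]
rack [0.417  0.3182 0.008 ]
rackside [0.4157 0.3109 0.008 ]
rackside [0.4532 0.0687 0.008 ]
rackside [0.6345 0.0906 0.008 ]
```

jog_arm:
  plan:
    - [9.5, -2.27, 3.46, 0, 0]
    - [9.5, -2.27, 3.46, 0, 0]
    - [9.5, -2.27, 3.46, 0, 0]
    - [9.5, -2.27, 3.46, 0, 0]
    - [9.5, -2.27, 3.46, 0, 0]
    - [9.5, -2.27, 3.46, 0, 0]
    - [9.5, -2.27, 3.46, 0, 0]
    - [9.5, -2.27, 3.46, 0, 0]
    - [9.5, -2.27, 3.46, 0, 0]
    - [9.5, -2.27, 3.46, 0, 0]
    - [6, 0, 0, 0, -0.12]
    - [6, 0, 0, 0, -0.12]
    - [6, 0, 0, 0, -0.12]
    - [6, 0, 0, 0, -0.12]
    - [6, 0, 0, 0, 0]
    - [6, 0, 0, 0, 0]

```text
time: 1.48
ee_pos: [0.469, 0.2801, 0.2363]
tcp_rot: [-2.072, -2.361, 0.001]
contact_force: [-0.1, 0.0, 0.0]
opening: 0.062
```

```bash
cat >> h.py <<'E'
def wray(f,s,p):
    T=np.array(f["tool_from_camera"]);d=np.array([(p[0]-f["cx"])/f["fx"],(p[1]-f["cy"])/f["fy"],1.])
    Rt=R.from_rotvec(s["tcp_rot"]);return np.array(s["ee_pos"])+Rt.apply(T[:3,3]),Rt.apply(T[:3,:3]@d)
def wplane(f,s,p,z):
    o,d=wray(f,s,p);return o+d*(z-o[2])/d[2]
def snap(name):
    import pickle
    from station import state,grab_frame
    s=state();f=grab_frame("wrist");cv2.imwrite(f"pics/{name}.png",f["color"][:,:,::-1]);pickle.dump((s,f),open(f"pics/{name}.pkl","wb"))
    Rt=R.from_rotvec(s["tcp_rot"]).as_matrix()
    print("t",round(s["time"],2),"pos",np.round(s["ee_pos"],4),"xang",round(np.arctan2(Rt[1,0],Rt[0,0]),4),"zax",np.round(Rt[:,2],3),"F",np.round(s["contact_force"],2),"op",s["opening"]);return s,f
def load(name):
    import pickle
    return pickle.load(open(f"pics/{name}.pkl","rb"))
E
python3 -c "
from h import *
snap('w1')"
```

```text
t 1.48 pos [0.469  0.2801 0.2363] xang 1.7008 zax [-0.001 -0.    -1.   ] F [-0.11  0.02  0.01] op 0.06195835932402475
```

View pics/w1.png

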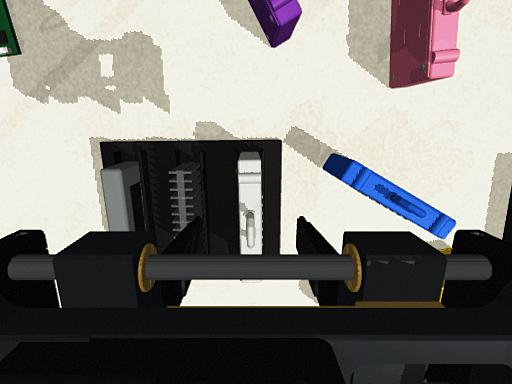

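```bash
python3 - <<'E'
from h import *
s,f=load('w1')
im=cv2.imread('pics/w1.png');cv2.imwrite('pics/w1c.png',cv2.resize(im[130:290,210:300],None,fx=3.7,fy=3.7,interpolation=cv2.INTER_CUBIC))
g=im.min(2)
for r in (165,180,195,205,225,240): 
    x=np.where(g[r,225:275]>140)[0]+225; print(r,x.min(),x.max(), [np.round(wplane(f,s,(c,r),.093)[:2],4) for c in (x.min()-.5,x.max()+.5)])
E
```

```text
165 238 260 [array([0.4446, 0.2642]), array([0.4414, 0.2888])]
180 239 260 [array([0.4608, 0.2672]), array([0.4577, 0.2911])]
195 239 260 [array([0.4776, 0.2693]), array([0.4745, 0.2934])]
205 240 261 [array([0.489 , 0.2717]), array([0.4858, 0.2962])]
225 240 261 [array([0.5126, 0.2746]), array([0.5094, 0.2995])]
240 240 261 [array([0.531 , 0.2768]), array([0.5277, 0.3021])]
```

View pics/w1c.png

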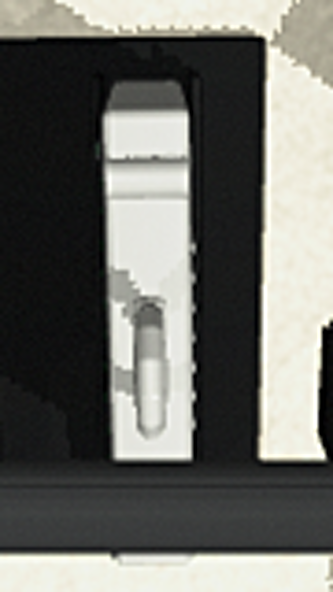

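```bash
python3 - <<'E'
from h import *
s,f=load('w1')
for z in (.107,.115): print(z,[np.round(wplane(f,s,(250.5,r),z)[:2],4) for r in (210.5,229.5,248.4)])
for r,z in ((151.6,.008),(151.6,.07),(159.7,.093),(281.9,.093)): print(r,z,np.round(wplane(f,s,(250,r),z)[:2],4))
E
```

```text
0.107 [array([0.4893, 0.2841]), array([0.5108, 0.287 ]), array([0.5331, 0.2899])]
0.115 [array([0.4867, 0.2838]), array([0.5077, 0.2865]), array([0.5293, 0.2894])]
151.6 0.008 [0.437 0.277]
151.6 0.07 [0.4309 0.276 ]
159.7 0.093 [0.4372 0.2768]
281.9 0.093 [0.5837 0.296 ]
```

jog_arm:
  plan:
    - [5.2, 0, -1.1, 0, -0.018]
    - [5.2, 0, -1.1, 0, 0]
    - [5.2, 0, 0, 3, 0]
    - [5.2, 0, 0, 3, 0]
    - [5.2, 0, 0, 3, 0]
    - [5.2, 0, 0, 2, 0]
    - [5.2, 0, 0, 2, 0]
    - [5.2, 0, 0, 1.6, 0]
    - [5.2, 0, 0, 1.6, 0]
    - [5.2, 0, 0, 0, 0]
    - [5.2, 0, 0, 0, 0]

```text
time: 2.45
ee_pos: [0.446, 0.2768, 0.0741]
tcp_rot: [-2.047, -2.382, 0.003]
contact_force: [0.5, -0.0, -0.2]
opening: 0.0522
```

```bash
python3 - <<'E'
from h import *
snap('w2')
from station import *
F=[]
for i in range(5): grab_frame("wrist");F.append(state()["contact_force"])
print(np.round(F,3))
f=grab_frame("scene")["color"];cv2.imwrite("pics/s2.png",cv2.resize(f[180:300,240:380,::-1],None,fx=5,fy=5,interpolation=cv2.INTER_CUBIC))
E
```

```text
t 2.45 pos [0.446  0.2768 0.0741] xang 1.722 zax [-0.002 -0.001 -1.   ] F [ 0.5  -0.03 -0.23] op 0.05219445967228811
[[-0.074  0.058 -0.439]
 [-0.5    0.152 -0.213]
 [ 0.175 -0.277 -0.622]
 [-0.333  0.72   0.429]
 [ 0.408 -0.063 -0.363]]
```

View pics/w2.png

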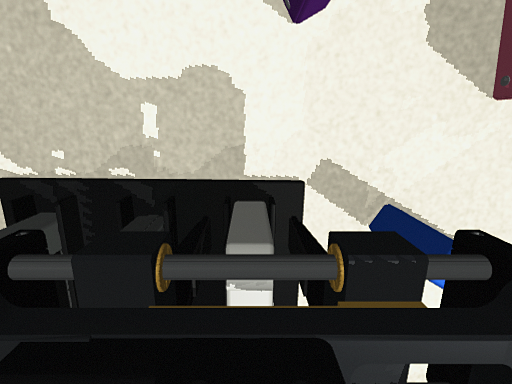

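View pics/s2.png

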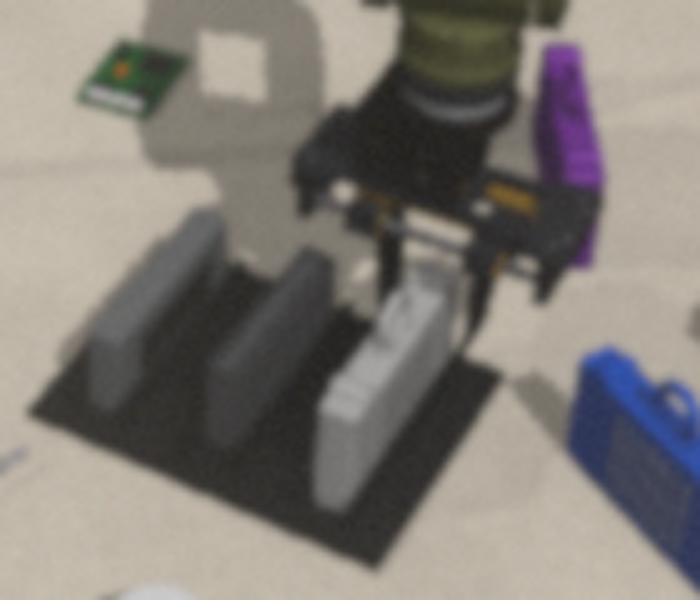

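jog_arm:
  plan:
    - [1.5, 0, 0, 0, 0]
    - [1.5, 0, 0, 0, 0]
    - [1.5, 0, 0, 0, 0]
    - [1.5, 0, 0, 0, 0]
    - [1.5, 0, 0, 0, 0]
    - [1.5, 0, 0, 0, 0]
  newtons: 50

```text
time: 3.3
ee_pos: [0.4474, 0.277, 0.0746]
tcp_rot: [-2.048, -2.383, 0.0]
contact_force: [0.3, -0.6, 0.8]
opening: 0.0261
```

```bash
python3 - <<'E'
from h import *
snap('w3')
E
```

```text
t 3.3 pos [0.4474 0.277  0.0746] xang 1.7217 zax [-0. -0. -1.] F [ 0.27 -0.57  0.85] op 0.026063121968377203
```

jog_arm:
  plan:
    - [1.5, 0, 0, -0.3, 0]
    - [1.5, 0, 0, -0.6, 0]
    - [1.5, 0, 0, -1.2, 0]
    - [1.5, 0, 0, -2, 0]
    - [1.5, 0, 0, -2, 0]
    - [1.5, 0, 0, -2, 0]
    - [1.5, 0, 0, -2, 0]
    - [1.5, 0, 0, -2, 0]
    - [1.5, 0, 0, -2, 0]
    - [1.5, 0, 0, -2, 0]
    - [1.5, 0, 0, -1.2, 0]
    - [1.5, 0, 0, -0.7, 0]
    - [1.5, 0, 0, 0, 0]
    - [1.5, 0, 0, 0, 0]

```text
time: 4.52
ee_pos: [0.4471, 0.2769, 0.2541]
tcp_rot: [-2.047, -2.383, 0.001]
contact_force: [0.6, 0.3, -6.7]
opening: 0.026
```

```bash
python3 - <<'E'
from h import *
snap('w4')
from station import *
F=[];Q=[]
g=grab_frame("side");cv2.imwrite("pics/sd4.png",g["color"][:,:,::-1])
g=grab_frame("scene");cv2.imwrite("pics/s4.png",g["color"][:,:,::-1])
for i in range(14): grab_frame("wrist");s=state();F.append(np.r_[s["contact_force"],s["wrist_torque"]]);Q.append(s["joint_efforts"])
print(np.round(np.mean(F,0),3),np.round(np.std(F,0),3));print(np.round(np.std(Q,0),3),np.round(np.mean(Q,0),3))
E
```

```text
t 4.52 pos [0.4471 0.2769 0.2541] xang 1.722 zax [-0.001 -0.    -1.   ] F [ 0.61  0.25 -6.68] op 0.025954379577606365
[ 1.200e-01  3.400e-02 -5.507e+00 -1.300e-02  3.520e-01  3.000e-03] [0.657 0.511 0.577 0.022 0.029 0.031]
[0.002 0.093 0.074 0.    0.005 0.   ] [ 0.0000e+00 -3.1969e+01 -3.9908e+01 -1.1300e-01 -2.3900e-01  1.0000e-03]
```

View pics/w4.png

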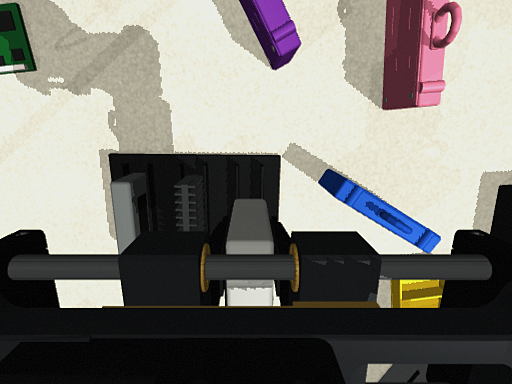

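View pics/sd4.png

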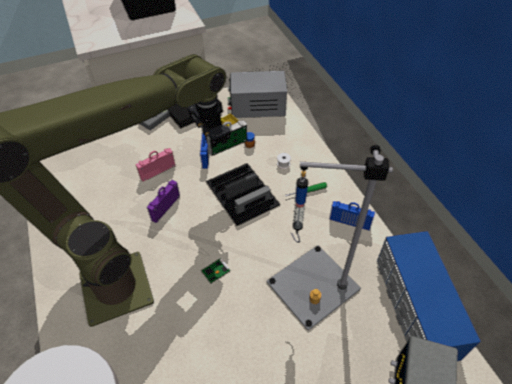

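View pics/s4.png

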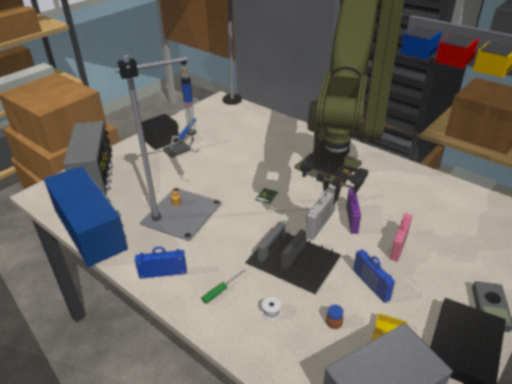

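jog_arm:
  plan:
    - [1.5, 0, 0, 0, -0.05]
    - [1.5, 0, 0, 0, -0.047]
    - [1.5, -1, -0.2, 0, 0]
    - [1.5, -2, -0.5, 0, 0]
    - [1.5, -3, -0.7, 0, 0]
    - [1.5, -3.5, -0.8, 0, 0]
    - [1.5, -3.5, -0.8, 0, 0]
    - [1.5, -3.5, -0.8, 0, 0]
    - [1.5, -3.5, -0.8, 0, 0]
    - [1.5, -3.5, -0.8, 0, 0]
    - [1.5, -3.5, -0.8, 0, 0]
    - [1.5, -3.5, -0.8, 0, 0]
    - [1.5, -3.5, -0.8, 0, 0]
    - [1.5, -3, -0.7, 0, 0]
    - [1.5, -2, -0.5, 0, 0]
    - [1.5, -1.5, -0.4, 0, 0]
    - [1.5, -1, -0.3, 0, 0]
    - [1.5, 0, 0, 0, 0]
    - [1.5, 0, 0, 0, 0]

```text
time: 6.95
ee_pos: [0.4551, -0.1492, 0.2546]
tcp_rot: [-1.931, -2.478, -0.0]
contact_force: [0.4, -0.4, -5.5]
opening: 0.0255
```

```bash
cat >> h.py <<'E'
def pair(tag,sb=(185,75,60,70),db=(270,170,75,100)):
    from station import grab_frame
    s,f=snap('w'+tag)
    for n,b in(("scene",sb),("side",db)):
        g=grab_frame(n)["color"][:,:,::-1];cv2.imwrite(f"pics/{n}{tag}.png",g)
E
python3 - <<'E'
from h import *
pair('5')
a=cv2.imread("pics/scene5.png")[90:190,150:280];b=cv2.imread("pics/side5.png")[170:270,240:370]
cv2.imwrite("pics/a5.png",cv2.resize(a,None,fx=6,fy=6,interpolation=cv2.INTER_CUBIC))
cv2.imwrite("pics/b5.png",cv2.resize(b,None,fx=6,fy=6,interpolation=cv2.INTER_CUBIC))
E
```

```text
t 6.95 pos [ 0.4551 -0.1492  0.2546] xang 1.8177 zax [-0.  0. -1.] F [ 0.43 -0.45 -5.52] op 0.02548900533433254
```

View pics/a5.png

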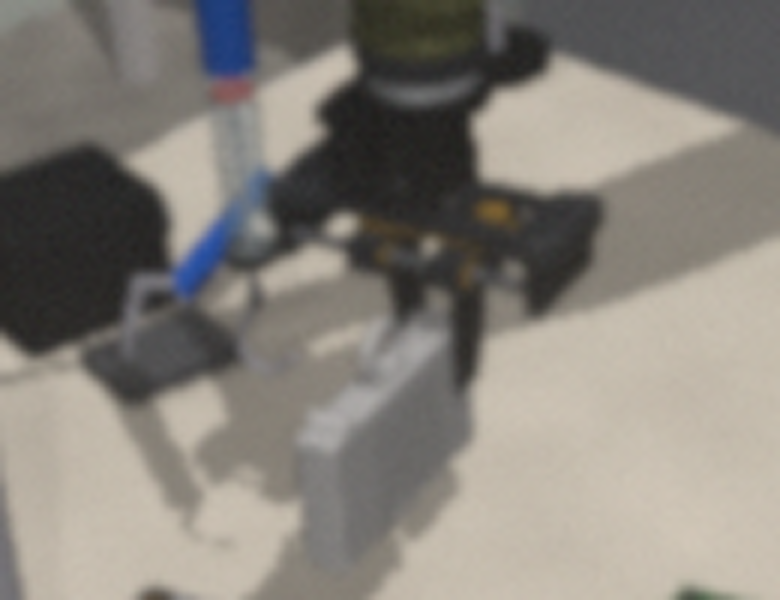

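View pics/b5.png

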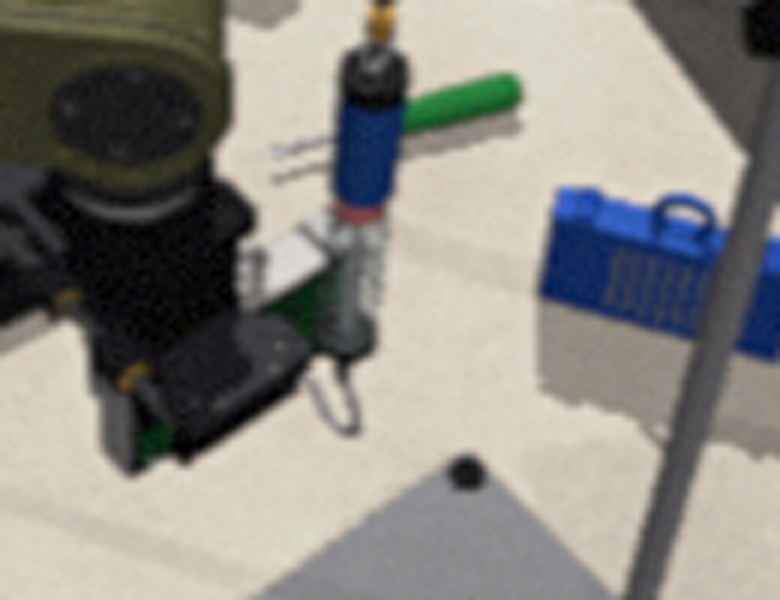

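View pics/w5.png

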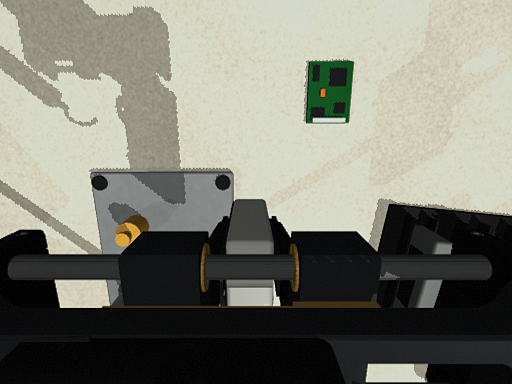

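```bash
python3 - <<'E'
from h import *
im=cv2.imread("pics/w5.png");cv2.imwrite("pics/w5c.png",cv2.resize(im[160:260,80:245],None,fx=4.8,fy=4.8,interpolation=cv2.INTER_CUBIC))
s,f=load('w5')
A=wplane(f,s,(91.5,171.5),.012);B=wplane(f,s,(233,170),.012);d=B-A
yaw=np.arctan2(-d[0],d[1]);x=np.array([np.cos(yaw),np.sin(yaw)]);y=np.array([-x[1],x[0]])
print(A,B,np.linalg.norm(d),yaw, "origin",B[:2]+.065*x-.055*y,A[:2]+.065*x+.155*y)
E
```

```text
[ 0.50910065 -0.37178534  0.012     ] [ 0.45684692 -0.1730038   0.012     ] 0.2055347917094715 0.25705457847082636 origin [ 0.53369403 -0.20967152] [ 0.53255883 -0.20535303]
```

View pics/w5c.png

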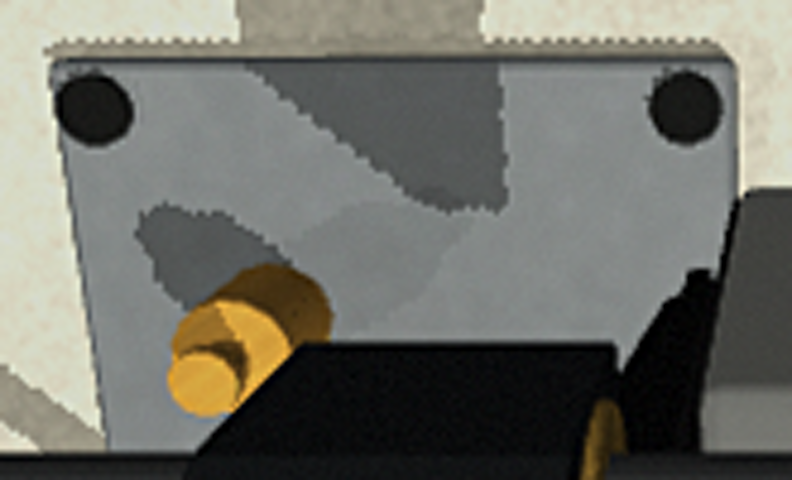

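```bash
python3 - <<'E'
from h import *
s,f=load('w5');M=R.from_rotvec(s["tcp_rot"]).as_matrix();T=np.array(s["ee_pos"])
P=lambda a,b,c:T+M[:,0]*b+M[:,1]*(a+.0639)+np.array([0,0,c-.0666])  # housing coords (x,y,z above underside)
im=cv2.resize(cv2.imread("pics/scene5.png")[90:190,150:280],None,fx=6,fy=6,interpolation=cv2.INTER_CUBIC)
def dot(X,col):
    p=proj("scene",X);q=((p-[150,90])+.5)*6-.5;cv2.circle(im,tuple(int(v) for v in q),4,col,-1)
for a in(-.075,.075):
  for b in(-.013,.013):
    for c in(0,.085): dot(P(a,b,c),(0,0,255))
dot(P(0,0,.099),(0,255,0));dot(P(0,0,.119),(255,0,255))
O=np.array([.5355,-.209]);x=np.array([np.cos(.249),np.sin(.249)]);y=np.array([-x[1],x[0]])
for a,z in((0,.2545),(.021,.2665),(-.014,.27)): dot([*(O+a*y),z],(255,255,0))
cv2.imwrite("pics/a5m.png",im)
d=P(0,0,.099)[:2]-O;print("lug rel stand",d@x,d@y,P(0,0,.099)[2])
E
```

```text
lug rel stand 0.0007050387127410003 0.07765484379516596 0.28703136764940246
```

View pics/a5m.png

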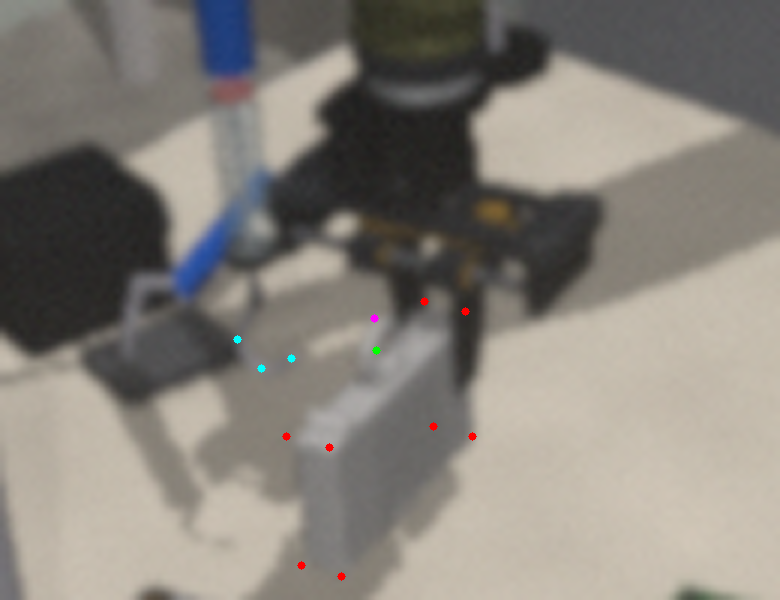

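jog_arm:
  plan:
    - [1.5, 0, 0, 0.7, 0]
    - [1.5, 0, 0, 0.7, 0]
    - [1.5, -0.6, 0, 0.6, 0]
    - [1.5, -1, 0, 0, 0]
    - [1.5, -1, 0, 0, 0]
    - [1.5, -0.8, 0, 0, 0]
    - [1.5, -0.6, 0, 0, 0]
    - [1.5, 0, 0, 0, 0]
    - [1.5, 0, 0, 0, 0]

```text
time: 7.85
ee_pos: [0.4653, -0.1884, 0.2349]
tcp_rot: [-1.931, -2.478, -0.0]
contact_force: [0.1, -0.2, -6.0]
opening: 0.0255
```

```bash
cat > chk.py <<'E'
import sys
from h import *
tag=sys.argv[1]
pair(tag)
s,f=load('w'+tag);M=R.from_rotvec(s["tcp_rot"]).as_matrix();T=np.array(s["ee_pos"])
L=T+M[:,1]*.0639+np.array([0,0,.099-.0666])
O=np.array([.5355,-.209]);x=np.array([np.cos(.249),np.sin(.249)]);y=np.array([-x[1],x[0]])
d=L[:2]-O;print("lug rel seat mm",np.round(1e3*np.array([d@x,d@y,L[2]-.257]),1),"j5",s["joint_efforts"][4])
a=cv2.imread(f"pics/scene{tag}.png")[115:185,165:235];b=cv2.imread(f"pics/side{tag}.png")[205:260,280:335]
cv2.imwrite(f"pics/ab{tag}.png",np.hstack([cv2.resize(i,(400,400),interpolation=cv2.INTER_CUBIC) for i in (a,b)]))
E
python3 chk.py 6
```

```text
t 7.85 pos [ 0.4653 -0.1884  0.2349] xang 1.818 zax [ 0.  0. -1.] F [ 0.08 -0.23 -6.04] op 0.025524130320637606
lug rel seat mm [ 1.  37.1 10.3] j5 -0.27004698291420937
```

View pics/ab6.png

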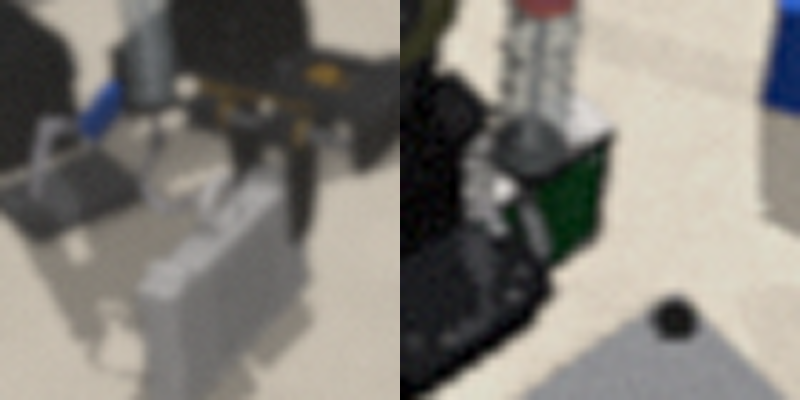

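View pics/w6.png

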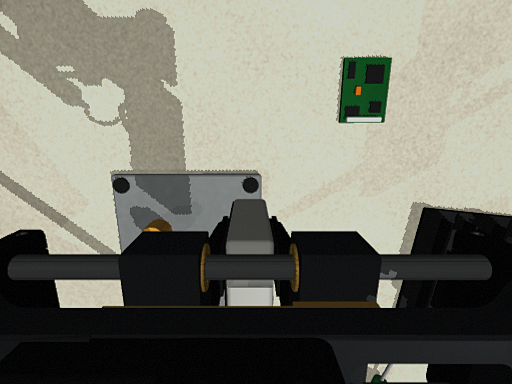

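```bash
cat >> chk.py <<'E'
a=cv2.imread(f"pics/scene{tag}.png")[125:165,180:225]
im=cv2.resize(a,None,fx=14,fy=14,interpolation=cv2.INTER_LANCZOS4)
def dot(X,col):
    p=proj("scene",X);q=((p-[180,125])+.5)*14-.5;cv2.circle(im,tuple(int(v) for v in q),3,col,-1)
for t in np.linspace(0,2*np.pi,16)[:-1]: dot(L+M[:,1]*.012*np.cos(t)+np.array([0,0,.012*np.sin(t)]),(0,255,0))
for q,z in((0,.2545),(.005,.2545),(.021,.2665),(-.014,.27),(0,.295)): dot([*(O+q*y),z],(255,255,0))
cv2.imwrite(f"pics/z{tag}.png",im)
E
sed 's/^pair/#pair/' chk.py > chk_np.py; python3 chk_np.py 6
```

```text
lug rel seat mm [ 1.  37.1 10.3] j5 -0.27004698291420937
```

View pics/z6.png

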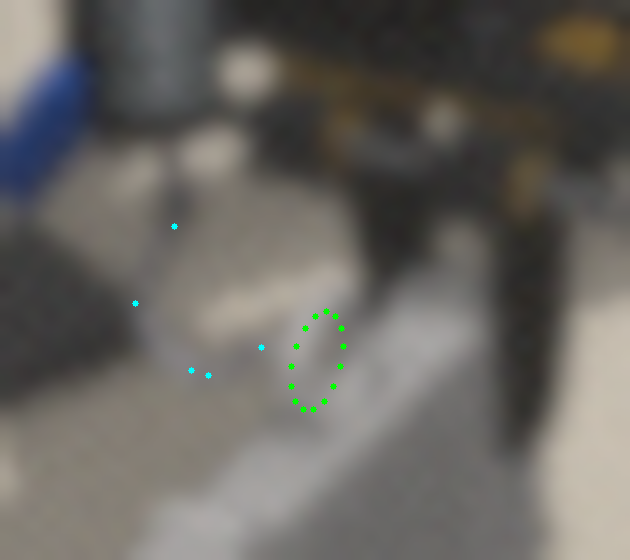

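jog_arm:
  plan:
    - [1.5, -0.4, 0, 0, 0]
    - [1.5, -0.4, 0, 0, 0]
    - [1.5, -0.4, 0, 0, 0]
    - [1.5, -0.4, 0, 0, 0]
    - [1.5, -0.3, 0, 0.2, 0]
    - [1.5, -0.3, 0, 0.2, 0]
    - [1.5, 0, 0, 0, 0]
    - [1.5, 0, 0, 0, 0]

```text
time: 8.67
ee_pos: [0.4704, -0.2092, 0.2302]
tcp_rot: [-1.929, -2.478, 0.0]
contact_force: [0.0, -0.0, -5.0]
opening: 0.0259
```

```bash
python3 chk.py 7
```

```text
t 8.67 pos [ 0.4704 -0.2092  0.2302] xang 1.8186 zax [-0.001  0.001 -1.   ] F [ 0.04 -0.02 -5.02] op 0.0259497974047856
lug rel seat mm [ 0.8 15.8  5.6] j5 -0.2362192701548338
```

View pics/z7.png

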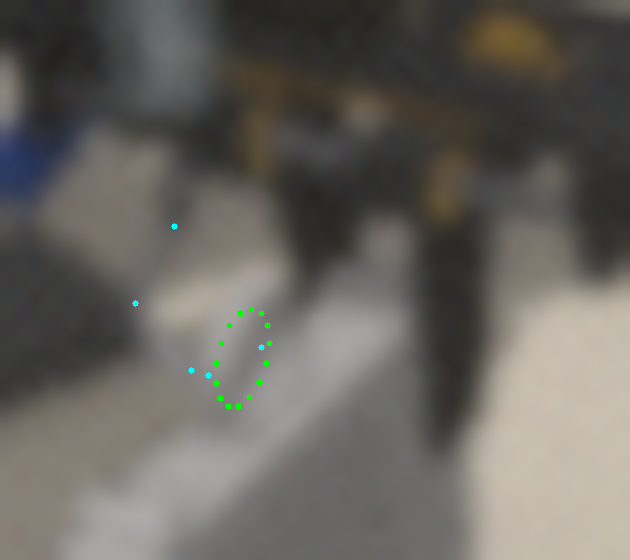

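View pics/ab7.png

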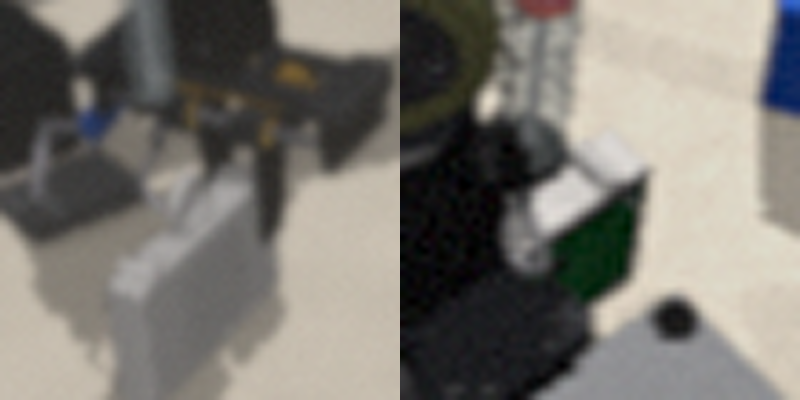

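jog_arm:
  plan:
    - [1.5, -0.3, 0, 0.2, 0]
    - [1.5, -0.3, 0, 0.2, 0]
    - [1.5, -0.3, 0, 0.2, 0]
    - [1.5, -0.3, 0, 0.2, 0]
    - [1.5, -0.3, 0, 0.1, 0]
    - [1.5, 0, 0, 0, 0]
    - [1.5, 0, 0, 0, 0]

```text
time: 9.4
ee_pos: [0.474, -0.2238, 0.2211]
tcp_rot: [-1.929, -2.478, 0.0]
contact_force: [-0.1, -0.1, -6.3]
opening: 0.0256
```

```bash
python3 chk.py 8
```

```text
t 9.4 pos [ 0.474  -0.2238  0.2211] xang 1.8186 zax [-0.001  0.    -1.   ] F [-0.12 -0.05 -6.26] op 0.0256344016514514
lug rel seat mm [ 0.7  0.7 -3.5] j5 -0.23098111152648926
```

View pics/z8.png

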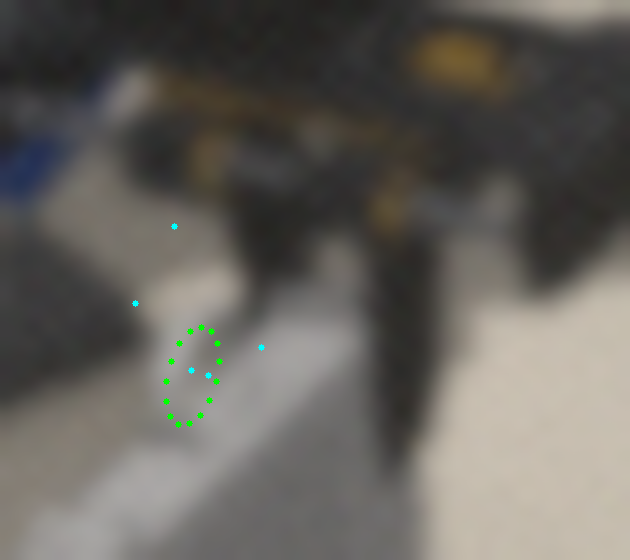

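View pics/ab8.png

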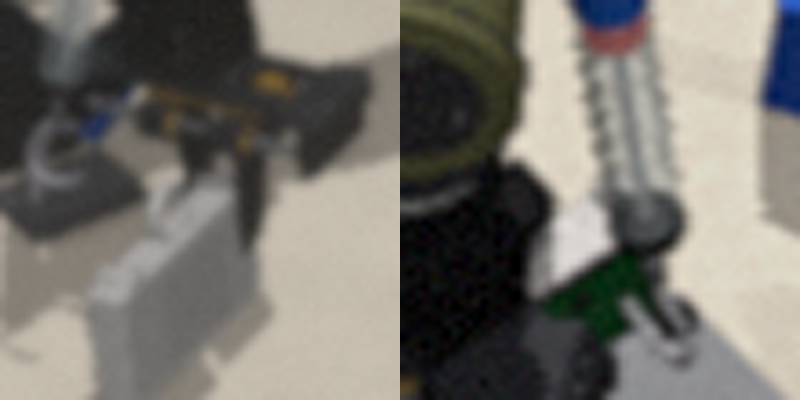

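```bash
python3 - <<'E'
import cv2,numpy as np
a=cv2.imread("pics/scene8.png")[0:190,100:300];b=cv2.imread("pics/side8.png")[130:300,180:380]
a=cv2.resize(a,None,fx=2,fy=2,interpolation=cv2.INTER_CUBIC)
cv2.imwrite("pics/f8a.png",cv2.resize(cv2.imread("pics/scene8.png")[20:190,130:300],None,fx=3.5,fy=3.5,interpolation=cv2.INTER_CUBIC))
cv2.imwrite("pics/f8b.png",cv2.resize(b,None,fx=3.5,fy=3.5,interpolation=cv2.INTER_CUBIC))
E
```

```text
(no output)
```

View pics/f8a.png

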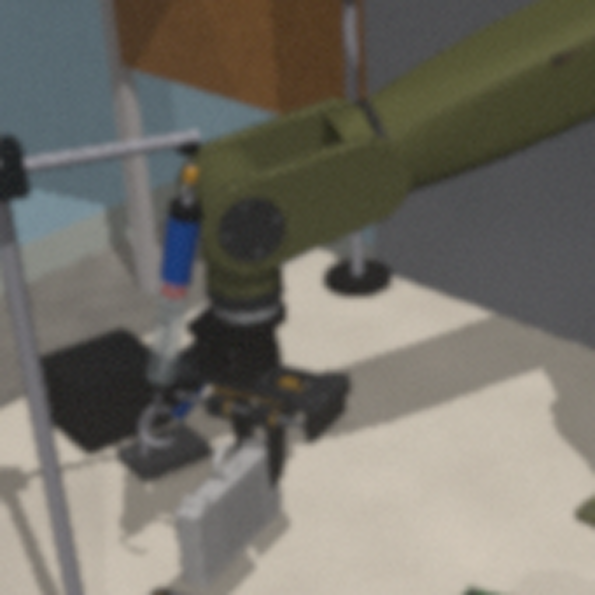

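View pics/f8b.png

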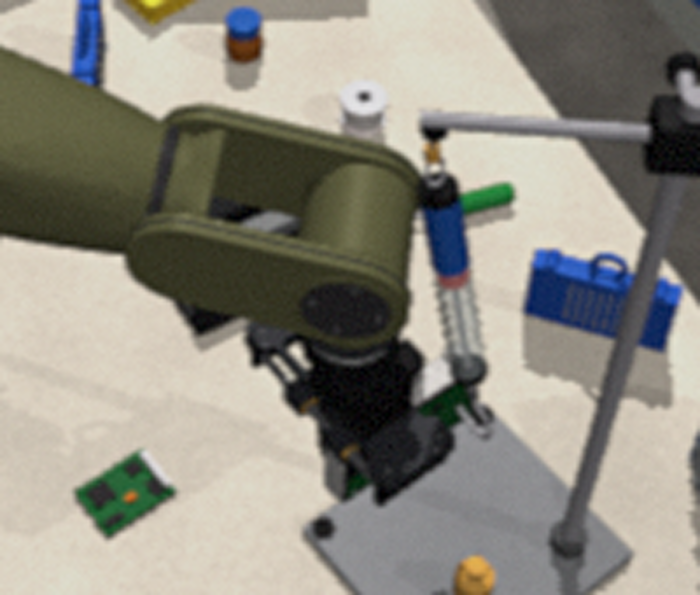

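jog_arm:
  plan:
    - [1.5, 0, 0, -0.5, 0]
    - [1.5, 0, 0, -0.5, 0]
    - [1.5, 0.2, 0, -0.3, 0]
    - [1.5, 0.4, 0, 0, 0]
    - [1.5, 0.4, 0, 0, 0]
    - [1.5, 0.4, 0, 0, 0]
    - [1.5, 0.4, 0, 0, 0]
    - [1.5, 0.5, 0, 0, 0]
    - [1.5, 0.5, 0, 0, 0]
    - [1.5, 0.7, 0, 0, 0]
    - [1.5, 1, 0, 0, 0]
    - [1.5, 1.2, 0, 0, 0]
    - [1.5, 0.8, 0, 0, 0]
    - [1.5, 0, 0, 0, 0]
    - [1.5, 0, 0, 0, 0]

```text
time: 10.8
ee_pos: [0.4583, -0.1601, 0.2348]
tcp_rot: [1.927, 2.48, -0.0]
contact_force: [-0.2, 0.4, -5.6]
opening: 0.0256
```

```bash
python3 chk.py 9; python3 - <<'E'
from h import *
s,f=load('w8')
M=R.from_rotvec(s["tcp_rot"]).as_matrix();T=np.array(s["ee_pos"]);az=np.arctan2(T[1],T[0]);print("az",az,"q",np.round(s["joint_positions"],3))
u=np.array([np.cos(az),np.sin(az),0]);v=np.array([-u[1],u[0],0])
for n,p,vv in (("scene",(252,228),1),("side",(345,308),-1)):
    off=(130,20) if n=="scene" else (180,130); o,d=ray(n,up(p,3.5,off))
    for w in (.04,.05,.06):
        t=((T+vv*w*v-o)@v)/(d@v);X=o+t*d-T;print(n,w,"u",X@u,"h",X[2])
E
python3 - <<'E'
import cv2
cv2.imwrite("pics/f9a.png",cv2.resize(cv2.imread("pics/scene9.png")[20:190,130:300],None,fx=3.5,fy=3.5,interpolation=cv2.INTER_CUBIC))
E
```

```text
t 10.8 pos [ 0.4583 -0.1601  0.2348] xang 1.8202 zax [ 0.    -0.001 -1.   ] F [-0.2   0.4  -5.56] op 0.025563688593446394
lug rel seat mm [ 1.1 66.5 10.2] j5 -0.1709896931424737
az -0.44106365999690267 q [-0.543 -0.147  1.945 -0.     1.345 -2.362]
scene 0.04 u -0.0016540952228555096 h 0.26227490074982795
scene 0.05 u 0.0014708100556029982 h 0.2669958174898345
scene 0.06 u 0.0045957153340614515 h 0.2717167342298408
side 0.04 u -0.004018452142643919 h 0.2480757536078716
side 0.05 u -0.004285503034630378 h 0.2619421388581602
side 0.06 u -0.004552553926616936 h 0.2758085241084486
```

View pics/f9a.png

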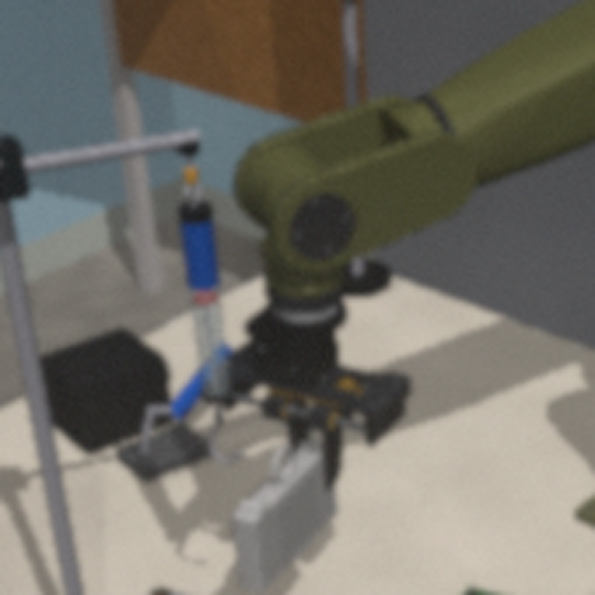

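```bash
python3 - <<'E'
from h import *
s,f=load('w8');T=np.array(s["ee_pos"]);a=s["joint_positions"][0]
u=np.array([np.cos(a),np.sin(a),0]);v=np.array([-u[1],u[0],0]);z=np.array([0,0,1.])
for n,off,nm in(("side",(180,130),"f8b"),("scene",(130,20),"f8a")):
    im=cv2.imread(f"pics/{nm}.png")
    for vv,Rr,col in((-.05,.045,(0,0,255)),(.05,.045,(0,255,255)),(-.05,.038,(255,255,0)),(.05,.038,(255,0,255))):
        for t in np.linspace(0,2*np.pi,40):
            q=((proj(n,T+.265*z+vv*v+Rr*(np.cos(t)*u+np.sin(t)*z))-off)+.5)*3.5-.5
            cv2.circle(im,tuple(int(k) for k in q),1,col,-1)
    cv2.imwrite(f"pics/{nm}m.png",im[100:500])
E
```

```text
(no output)
```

View pics/f8bm.png

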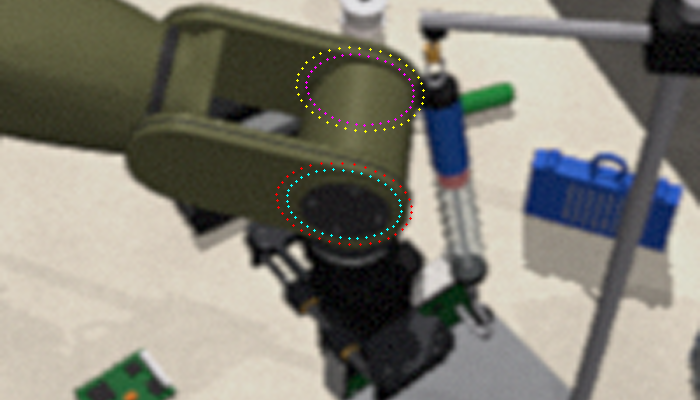

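View pics/f8am.png

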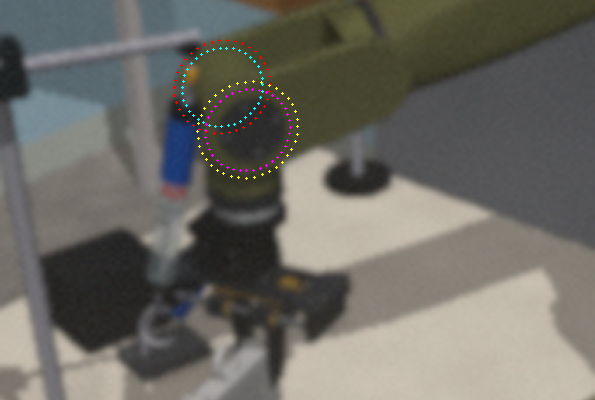

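jog_arm:
  plan:
    - [1.5, 1, 0, 0, 0]
    - [1.5, 1.2, 0.5, 0, 0.05]
    - [1.5, 0, 0, 0, 0.1]
    - [1.5, 0, 0, 0, 0.1]
    - [1.5, 0, 0, 0, 0.1]
    - [1.5, 0, 0, 0, 0.09]
    - [1.5, 0, 0, 0, 0]
    - [1.5, 0, 0, 0, 0]

```text
time: 11.62
ee_pos: [0.4576, -0.1378, 0.2346]
tcp_rot: [-2.421, -2.001, -0.0]
contact_force: [-0.9, 0.1, -5.9]
opening: 0.0256
```

```bash
cat >> chk.py <<'E'
a=s["joint_positions"][0];U=np.array([np.cos(a),np.sin(a)]);V=np.array([-U[1],U[0]]);t=O-T[:2];print("tube in fork u,v mm",np.round(1e3*np.array([t@U,t@V]),1))
def need(yy,zz,xx=0.):
    d=np.array([*(O+xx*x+yy*y),.257+zz])-L;return np.round(100*np.array([d@M[:,0],d@M[:,1],d@M[:,2]]),2)
print("cm to (37,10.5)",need(.037,.0105)," (21,9.5)",need(.021,.0095)," (10,2)",need(.010,.002)," (1,-3)",need(.001,-.003))
E
python3 chk.py 10
```

```text
t 11.62 pos [ 0.4576 -0.1378  0.2346] xang 1.3812 zax [-0.     0.001 -1.   ] F [-0.92  0.14 -5.88] op 0.025636771179804903
lug rel seat mm [-0.1 61.1 10. ] j5 -0.26756806299090385
tube in fork u,v mm [ 99.6 -34.8]
cm to (37,10.5) [-2.18  1.03 -0.05]  (21,9.5) [-3.63  1.71  0.05]  (10,2) [-4.62  2.18  0.79]  (1,-3) [-5.44  2.56  1.29]
```

View pics/z10.png

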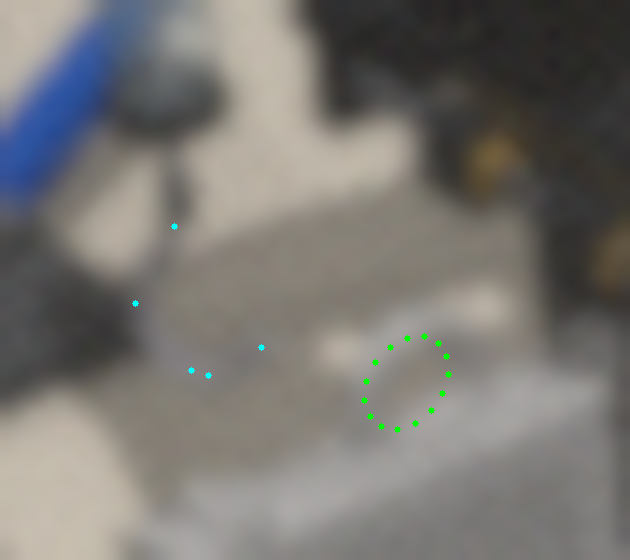

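View pics/ab10.png

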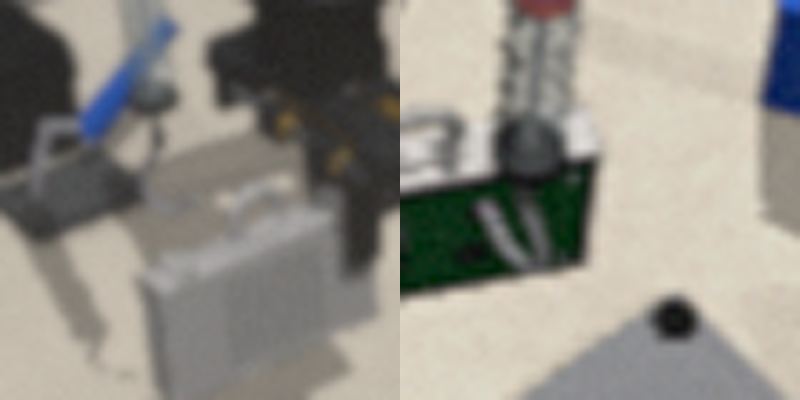

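```bash
cat >> chk.py <<'E'
im=cv2.resize(cv2.imread(f"pics/side{tag}.png")[205:255,275:325],None,fx=12,fy=12,interpolation=cv2.INTER_LANCZOS4)
def dot2(X,col):
    p=proj("side",X);q=((p-[275,205])+.5)*12-.5;cv2.circle(im,tuple(int(v) for v in q),3,col,-1)
for t in np.linspace(0,2*np.pi,16)[:-1]: dot2(L+M[:,1]*.016*np.cos(t)+np.array([0,0,.016*np.sin(t)]),(0,255,0))
for q,z in((0,.2545),(.005,.2545),(.021,.2665),(-.014,.27),(0,.295)): dot2([*(O+q*y),z],(255,255,0))
cv2.imwrite(f"pics/y{tag}.png",im)
E
sed 's/^pair/#pair/' chk.py > chk_np.py; python3 chk_np.py 10 >/dev/null
```

```text
(no output)
```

View pics/y10.png

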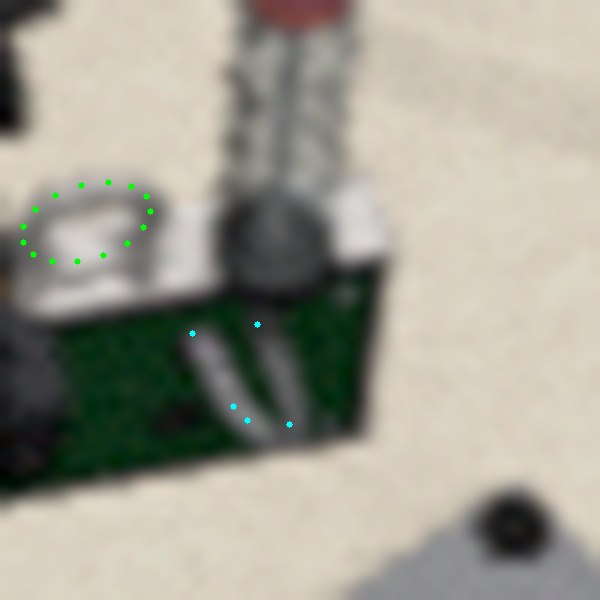

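jog_arm:
  plan:
    - [1.5, -0.6, 0.3, 0, 0]
    - [1.5, -0.8, 0.4, 0, 0]
    - [1.5, -0.8, 0.4, 0, 0]
    - [1.5, -0.5, 0.2, 0, 0]
    - [1.5, -0.5, 0.2, 0, 0]
    - [1.5, -0.4, 0.2, 0.05, 0]
    - [1.5, 0, 0, 0, 0]
    - [1.5, 0, 0, 0, 0]

```text
time: 12.43
ee_pos: [0.4675, -0.1769, 0.234]
tcp_rot: [-2.424, -1.997, 0.0]
contact_force: [0.1, 0.1, -5.3]
opening: 0.0258
```

```bash
python3 chk.py 11; python3 -c "
import cv2,numpy as np
cv2.imwrite('pics/zy11.png',np.hstack([cv2.resize(cv2.imread('pics/z11.png'),(400,356)),cv2.resize(cv2.imread('pics/y11.png'),(356,356))]))"
```

```text
t 12.43 pos [ 0.4675 -0.1769  0.234 ] xang 1.3785 zax [-0.  0. -1.] F [ 0.05  0.15 -5.3 ] op 0.025839169637267637
lug rel seat mm [-0.2 20.6  9.3] j5 -0.30029475688934326
tube in fork u,v mm [75.2  2.1]
cm to (37,10.5) [ 1.49 -0.68 -0.11]  (21,9.5) [ 0.05  0.   -0.02]  (10,2) [-0.95  0.47  0.73]  (1,-3) [-1.76  0.86  1.23]
```

View pics/zy11.png

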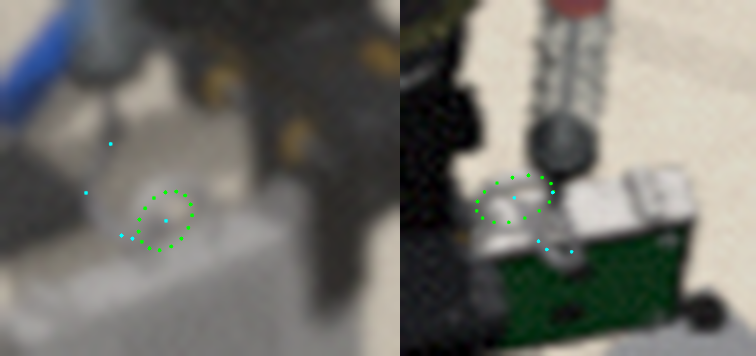

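jog_arm:
  plan:
    - [1.5, -0.25, 0.1, 0.2, 0]
    - [1.5, -0.3, 0.15, 0.2, 0]
    - [1.5, -0.3, 0.15, 0.25, 0]
    - [1.5, -0.3, 0.15, 0.2, 0]
    - [1.5, -0.3, 0.15, 0.2, 0]
    - [1.5, -0.3, 0.15, 0.15, 0]
    - [1.5, 0, 0, 0, 0]
    - [1.5, 0, 0, 0, 0]

```text
time: 13.25
ee_pos: [0.4725, -0.1957, 0.2219]
tcp_rot: [-2.424, -1.998, 0.0]
contact_force: [-0.3, 0.5, -5.3]
opening: 0.0257
```

```bash
python3 chk.py 12; python3 -c "
import cv2,numpy as np
cv2.imwrite('pics/zy12.png',np.hstack([cv2.resize(cv2.imread('pics/z12.png'),(400,356)),cv2.resize(cv2.imread('pics/y12.png'),(356,356))]))
cv2.imwrite('pics/f12a.png',np.hstack([cv2.resize(cv2.imread('pics/scene12.png')[20:170,130:260],(390,450)),cv2.resize(cv2.imread('pics/side12.png')[130:280,230:360],(390,450))]))"
```

```text
t 13.25 pos [ 0.4725 -0.1957  0.2219] xang 1.3786 zax [-0.  0. -1.] F [-0.3   0.47 -5.34] op 0.02569394240025098
lug rel seat mm [ 0.   1.2 -2.7] j5 -0.28357830829918385
tube in fork u,v mm [61.7 18.3]
cm to (37,10.5) [ 3.24 -1.53 -1.32]  (21,9.5) [ 1.79 -0.85 -1.22]  (10,2) [ 0.8  -0.38 -0.47]  (1,-3) [-0.02  0.    0.03]
```

View pics/zy12.png

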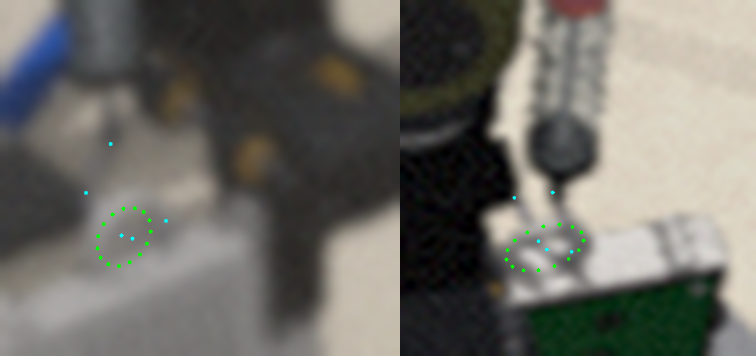

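View pics/f12a.png

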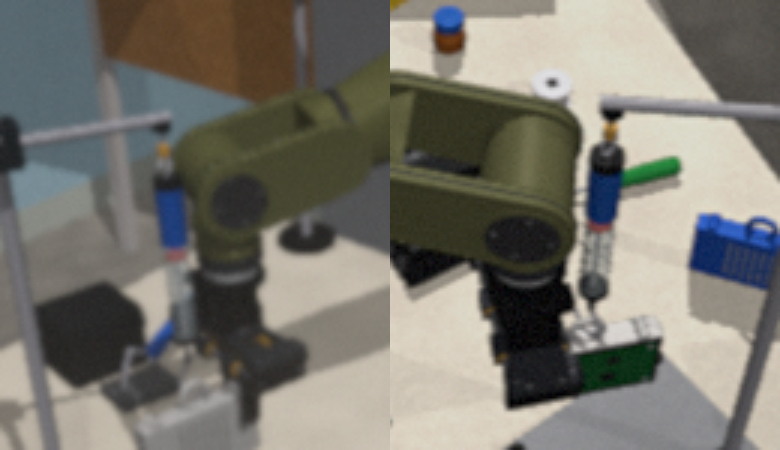

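jog_arm:
  plan:
    - [1.5, 0, 0, 0.2, 0]
    - [1.5, 0, 0, 0.2, 0]
    - [1.5, 0, 0, 0.2, 0]
    - [1.5, 0, 0, 0.2, 0]
    - [1.5, 0, 0, 0.2, 0]
    - [1.5, 0, 0, 0.2, 0]
    - [1.5, 0, 0, 0.2, 0]
    - [1.5, 0, 0, 0.2, 0]
    - [1.5, 0, 0, 0.2, 0]
    - [1.5, 0, 0, 0.2, 0]
    - [1.5, 0, 0, 0.2, 0]
    - [1.5, 0, 0, 0.2, 0]
    - [1.5, 0, 0, 0, 0]
    - [1.5, 0, 0, 0, 0]

```text
time: 14.57
ee_pos: [0.4726, -0.1955, 0.1981]
tcp_rot: [-2.424, -1.998, 0.0]
contact_force: [0.5, 0.3, -4.1]
opening: 0.0257
```

```bash
python3 chk.py 13; cat > frc.py <<'E'
from h import *
from station import *
import sys
n=int(sys.argv[1]);A=[]
for i in range(n):
    grab_frame("wrist");s=state();A.append(np.r_[s["contact_force"],s["wrist_torque"],s["joint_efforts"][[1,2,4]] if isinstance(s["joint_efforts"],np.ndarray) else np.array(s["joint_efforts"])[[1,2,4]]])
A=np.array(A);print("t",s["time"],"z",s["ee_pos"][2]);print("mean",np.round(A.mean(0),3));print("sem",np.round(A.std(0)/n**.5,3))
E
python3 frc.py 10; python3 -c "
from h import *
for k in ('w1','w2','w3','w4','w12'):
    s,_=load(k);print(k,np.round(s['joint_efforts'],3))
import cv2
cv2.imwrite('pics/zy13.png',np.hstack([cv2.resize(cv2.imread('pics/z13.png'),(400,356)),cv2.resize(cv2.imread('pics/y13.png'),(356,356))]))"
```

```text
t 14.57 pos [ 0.4726 -0.1955  0.1981] xang 1.379 zax [-0.  0. -1.] F [ 0.47  0.26 -4.06] op 0.02571040217953574
lug rel seat mm [  0.1   1.3 -26.5] j5 -0.18249333836138248
tube in fork u,v mm [61.8 18.1]
cm to (37,10.5) [ 3.22 -1.53 -3.7 ]  (21,9.5) [ 1.77 -0.85 -3.6 ]  (10,2) [ 0.78 -0.38 -2.85]  (1,-3) [-0.04  0.   -2.35]
t 15.2167 z 0.19815401369954025
mean [-2.9000e-02  1.0600e-01 -4.0970e+00  6.8000e-02  2.6100e-01  2.0000e-03
 -3.0317e+01 -3.8001e+01 -1.8500e-01]
sem [0.152 0.126 0.111 0.006 0.008 0.009 0.003 0.003 0.   ]
w1 [-1.2500e-01 -3.1056e+01 -3.5962e+01 -1.7000e-02  9.1000e-02 -1.1500e-01]
w2 [-7.0000e-03 -3.0862e+01 -3.0366e+01 -9.0000e-03  1.0700e-01  5.0000e-03]
w3 [ 3.1700e-01 -3.1923e+01 -3.1458e+01  2.9000e-02  3.8000e-02 -1.0700e-01]
w4 [ 1.0000e-02 -3.3092e+01 -4.1169e+01 -1.1600e-01 -2.7600e-01 -1.0000e-03]
w12 [-1.3900e-01 -3.0553e+01 -3.9353e+01  2.4000e-02 -2.8400e-01 -3.0000e-03]
```

View pics/zy13.png

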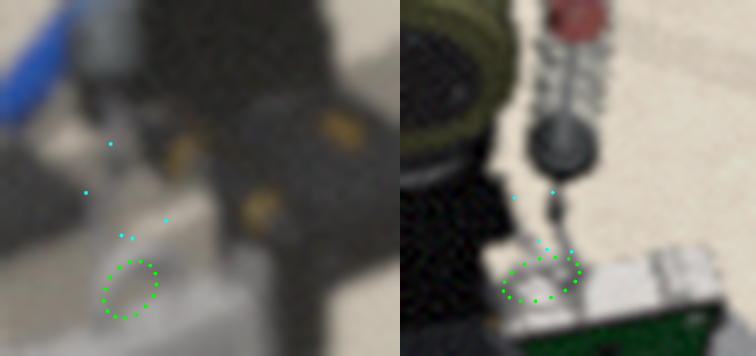

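jog_arm:
  plan:
    - [1.5, 0, 0, 0.15, 0]
    - [1.5, 0, 0, 0.25, 0]
    - [1.5, 0, 0, 0.3, 0]
    - [1.5, 0, 0, 0.3, 0]
    - [1.5, 0, 0, 0.3, 0]
    - [1.5, 0, 0, 0.3, 0]
    - [1.5, 0, 0, 0.3, 0]
    - [1.5, 0, 0, 0.3, 0]
    - [1.5, 0, 0, 0.3, 0]
    - [1.5, 0, 0, 0.3, 0]
    - [1.5, 0, 0, 0.3, 0]
    - [1.5, 0, 0, 0.3, 0]
    - [1.5, 0, 0, 0.3, 0]
    - [1.5, 0, 0, 0.2, 0]
    - [1.5, 0, 0, 0.1, 0]
    - [1.5, 0, 0, 0, 0]
    - [1.5, 0, 0, 0, 0]
    - [1.5, 0, 0, 0, 0]

```text
time: 16.72
ee_pos: [0.4728, -0.1956, 0.1584]
tcp_rot: [2.424, 1.998, 0.0]
contact_force: [-0.6, 0.3, -0.9]
opening: 0.0256
```

```bash
python3 chk.py 14; python3 frc.py 20
```

```text
t 16.72 pos [ 0.4728 -0.1956  0.1584] xang 1.379 zax [ 0. -0. -1.] F [-0.63  0.31 -0.89] op 0.02556859962856505
lug rel seat mm [  0.3   1.2 -66.1] j5 -0.0026283478655386716
tube in fork u,v mm [61.5 18.2]
cm to (37,10.5) [ 3.23 -1.55 -7.66]  (21,9.5) [ 1.78 -0.87 -7.56]  (10,2) [ 0.78 -0.4  -6.81]  (1,-3) [-0.03 -0.01 -6.31]
t 17.8667 z 0.158147756649882
mean [ 2.0400e-01  8.9000e-02 -1.2850e+00  2.2000e-02  8.1000e-02  9.0000e-03
 -2.9313e+01 -3.5056e+01 -2.0000e-03]
sem [0.07  0.118 0.088 0.008 0.007 0.007 0.001 0.002 0.   ]
```

jog_arm:
  plan:
    - [1.5, 0, 0, 0.1, 0]
    - [1.5, 0, 0, 0.2, 0]
    - [1.5, 0, 0, 0.2, 0]
    - [1.5, 0, 0, 0.2, 0]
    - [1.5, 0, 0, 0.2, 0]
    - [1.5, 0, 0, 0.2, 0]
    - [1.5, 0, 0, 0.1, 0]
    - [1.5, 0, 0, 0, 0]
    - [1.5, 0, 0, 0, 0]
    - [1.5, 0, 0, 0, 0]
    - [1.5, 0, 0, 0, 0]

```text
time: 18.78
ee_pos: [0.4727, -0.1955, 0.1463]
tcp_rot: [2.424, 1.998, 0.0]
contact_force: [0.4, 0.1, -0.3]
opening: 0.026
```

```bash
python3 chk.py 15; python3 frc.py 60
```

```text
t 18.78 pos [ 0.4727 -0.1955  0.1463] xang 1.379 zax [ 0. -0. -1.] F [ 0.42  0.13 -0.28] op 0.026023222608909054
lug rel seat mm [  0.2   1.3 -78.2] j5 0.04910217016004026
tube in fork u,v mm [61.6 18.1]
cm to (37,10.5) [ 3.22 -1.54 -8.87]  (21,9.5) [ 1.77 -0.86 -8.77]  (10,2) [ 0.78 -0.39 -8.02]  (1,-3) [-0.03 -0.01 -7.52]
t 21.9333 z 0.14617509266211304
mean [ 6.7000e-02 -5.1000e-02 -3.2800e-01  8.0000e-03  2.7000e-02  0.0000e+00
 -2.9044e+01 -3.4154e+01  5.2000e-02]
sem [0.057 0.07  0.07  0.004 0.004 0.004 0.001 0.001 0.   ]
```

jog_arm:
  plan:
    - [1.5, 0, 0, 0.1, 0]
    - [1.5, 0, 0, 0.15, 0]
    - [1.5, 0, 0, 0.15, 0]
    - [1.5, 0, 0, 0.1, 0]
    - [1.5, 0, 0, 0, 0]
    - [1.5, 0, 0, 0, 0]
    - [1.5, 0, 0, 0, 0]
    - [1.5, 0, 0, 0, 0]

```text
time: 22.6
ee_pos: [0.4726, -0.1955, 0.1413]
tcp_rot: [2.424, 1.998, 0.0]
contact_force: [0.2, -0.2, 0.0]
opening: 0.026
```

```bash
python3 chk.py 16; python3 frc.py 60; python3 -c "
import cv2,numpy as np
cv2.imwrite('pics/f16a.png',np.hstack([cv2.resize(cv2.imread('pics/scene16.png')[20:190,130:270],(390,474)),cv2.resize(cv2.imread('pics/side16.png')[140:300,230:360],(390,474))]))"
```

```text
t 22.6 pos [ 0.4726 -0.1955  0.1413] xang 1.379 zax [ 0. -0. -1.] F [ 0.23 -0.18  0.05] op 0.02600629250681853
lug rel seat mm [  0.2   1.3 -83.3] j5 0.07304488448426127
tube in fork u,v mm [61.7 18.2]
cm to (37,10.5) [ 3.22 -1.54 -9.38]  (21,9.5) [ 1.77 -0.86 -9.28]  (10,2) [ 0.78 -0.39 -8.53]  (1,-3) [-0.03 -0.   -8.03]
t 25.75 z 0.14113212841419595
mean [-1.0000e-03 -5.8000e-02 -9.2000e-02  9.0000e-03 -5.0000e-03  2.0000e-03
 -2.8929e+01 -3.3766e+01  7.4000e-02]
sem [0.061 0.064 0.064 0.003 0.004 0.004 0.001 0.001 0.   ]
```

View pics/f16a.png

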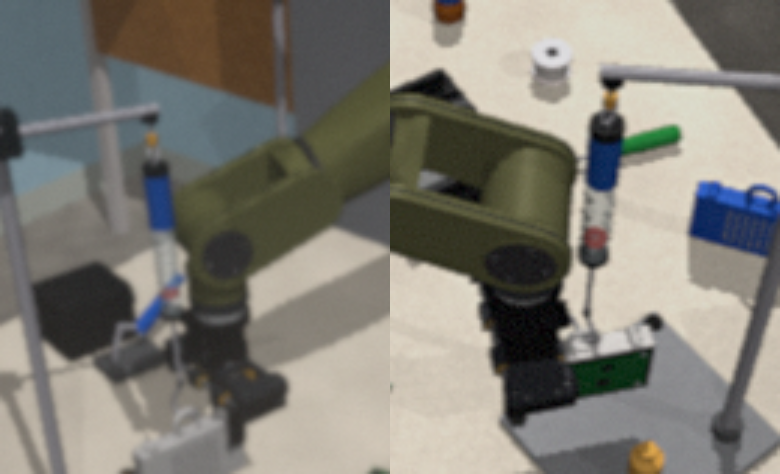

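jog_arm:
  plan:
    - [1.5, 0, 0, 0, 0]
    - [1.5, 0, 0, 0, 0]
    - [1.5, 0, 0, 0, 0]
    - [2.6, 0, 0, 0, 0]
    - [2.7, 0, 0, 0, 0]
    - [2.9, 0, 0, 0, 0]
    - [3.2, 0, 0, 0, 0]
    - [3.6, 0, 0, 0, 0]
    - [4.0, 0, 0, 0, 0]
    - [4.5, 0, 0, 0, 0]
    - [5, 0, 0, 0, 0]
    - [5, 0, 0, 0, 0]
    - [5, 0, 0, 0, 0]
  newtons: 3

```text
time: 26.83
ee_pos: [0.4726, -0.1955, 0.1412]
tcp_rot: [2.424, 1.999, 0.0]
contact_force: [-0.3, -0.1, 0.6]
opening: 0.0497
```

```bash
python3 chk.py 17;  python3 -c "
import cv2,numpy as np
cv2.imwrite('pics/f17a.png',np.hstack([cv2.resize(cv2.imread('pics/scene17.png')[90:190,150:250],(390,390)),cv2.resize(cv2.imread('pics/side17.png')[200:300,260:360],(390,390))]))"
```

```text
t 26.83 pos [ 0.4726 -0.1955  0.1412] xang 1.379 zax [ 0. -0. -1.] F [-0.26 -0.06  0.64] op 0.04967800224847511
lug rel seat mm [  0.1   1.3 -83.4] j5 0.06795166293159127
tube in fork u,v mm [61.7 18.1]
cm to (37,10.5) [ 3.22 -1.53 -9.39]  (21,9.5) [ 1.77 -0.85 -9.29]  (10,2) [ 0.78 -0.38 -8.54]  (1,-3) [-0.04  0.   -8.04]
```

View pics/f17a.png

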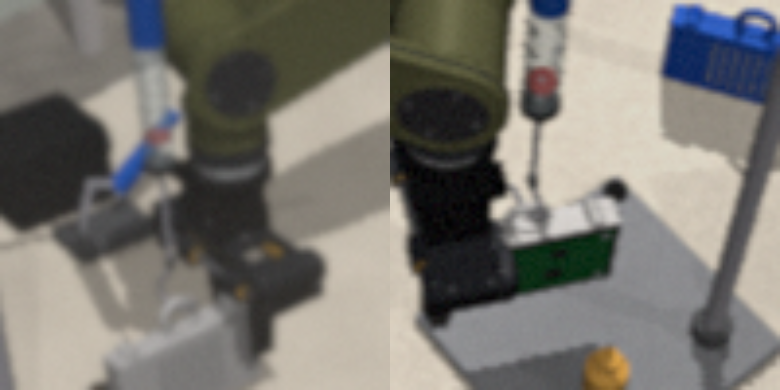

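View pics/w17.png

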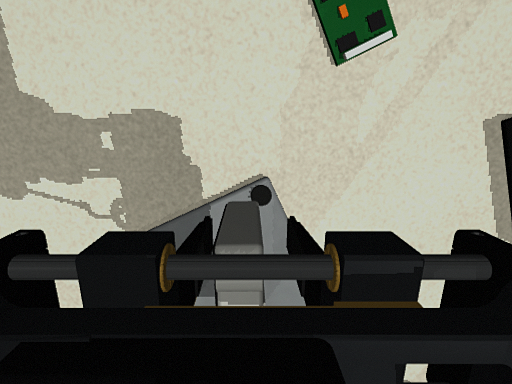

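jog_arm:
  plan:
    - [7, 0, 0, 0, 0]
    - [7, 0, 0, 0, 0]
    - [7, 0, -0.3, 0, 0]
    - [7, 0, -0.6, 0, 0]
    - [7, 0, -1, 0, 0]
    - [7, 0, -1.2, 0, 0]
    - [7, 0, -1.5, 0, 0]
    - [7, 0, -1.5, 0, 0]
    - [7, 0, -1.5, 0, 0]
    - [7, 0, -1.5, 0, 0]
    - [7, 0, -1, 0, 0]
    - [7, 0, -0.5, 0, 0]
    - [7, 0, 0, 0, 0]
    - [7, 0, 0, 0, 0]

```text
time: 28.15
ee_pos: [0.3684, -0.1753, 0.1413]
tcp_rot: [2.424, 1.998, 0.001]
contact_force: [0.4, -0.1, 1.3]
opening: 0.0699
```

```bash
python3 chk.py 18;python3 -c "
from h import *
from station import *
import time
g=[]
for i in range(3):
    for j in range(8): grab_frame('wrist')
    g.append((grab_frame('side')['color'][200:300,260:360,::-1],grab_frame('scene')['color'][90:190,150:250,::-1]))
for k in (1,2): print([np.abs(g[k][i].astype(int)-g[k-1][i]).mean() for i in (0,1)])
cv2.imwrite('pics/f18.png',np.hstack([cv2.resize(g[2][1],(390,390)),cv2.resize(g[2][0],(390,390))]));print(state()['time'])"
```

```text
t 28.15 pos [ 0.3684 -0.1753  0.1413] xang 1.3787 zax [ 0.001 -0.    -1.   ] F [ 0.41 -0.08  1.34] op 0.06989605414033813
lug rel seat mm [-95.8  46.5 -83.2] j5 0.1027779676951468
tube in fork u,v mm [158.5  62.8]
cm to (37,10.5) [ 3.23  9.08 -9.36]  (21,9.5) [ 1.78  9.76 -9.26]  (10,2) [ 0.79 10.23 -8.51]  (1,-3) [-0.03 10.62 -8.01]
[np.float64(3.1107), np.float64(1.6625333333333334)]
[np.float64(2.2263333333333333), np.float64(1.4885)]
29.8
```

View pics/f18.png

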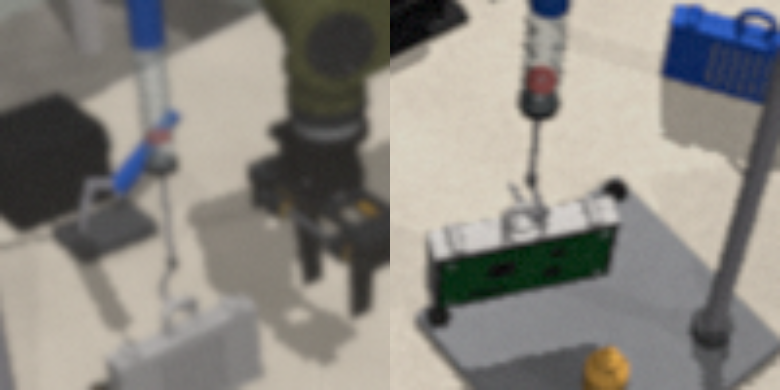

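View pics/w18.png

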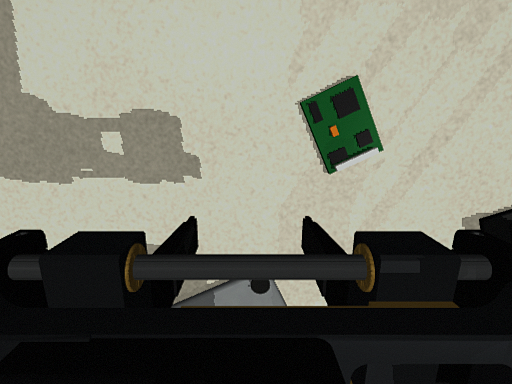

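jog_arm:
  plan:
    - [7, 0, 0, 0, 0]
    - [7, 0, 0, 0, 0]
    - [7, 0, 0, 0, 0]
    - [7, 0, 0, 0, 0]
    - [7, 0, 0, 0, 0]
    - [7, 0, 0, 0, 0]
    - [7, 0, 0, 0, 0]
    - [7, 0, 0, 0, 0]
    - [7, 0, 0, 0, 0]
    - [7, 0, 0, 0, 0]
    - [7, 0, 0, 0, 0]
    - [7, 0, 0, 0, 0]
    - [7, 0, 0, 0, 0]
    - [7, 0, 0, 0, 0]
    - [7, 0, 0, 0, 0]
    - [7, 0, 0, 0, 0]
    - [7, 0, 0, 0, 0]
    - [7, 0, 0, 0, 0]
    - [7, 0, 0, 0, 0]
    - [7, 0, 0, 0, 0]

```text
time: 31.47
ee_pos: [0.3685, -0.1753, 0.1412]
tcp_rot: [2.424, 1.998, -0.0]
contact_force: [-0.1, -0.6, 1.1]
opening: 0.0698
```

jog_arm:
  plan:
    - [7, 0, 0, 0, 0]
    - [7, 0, 0, 0, 0]
    - [7, 0, 0, 0, 0]
    - [7, 0, 0, 0, 0]
    - [7, 0, 0, 0, 0]
    - [7, 0, 0, 0, 0]
    - [7, 0, 0, 0, 0]
    - [7, 0, 0, 0, 0]
    - [7, 0, 0, 0, 0]
    - [7, 0, 0, 0, 0]
    - [7, 0, 0, 0, 0]
    - [7, 0, 0, 0, 0]
    - [7, 0, 0, 0, 0]
    - [7, 0, 0, 0, 0]
    - [7, 0, 0, 0, 0]
    - [7, 0, 0, 0, 0]
    - [7, 0, 0, 0, 0]
    - [7, 0, 0, 0, 0]
    - [7, 0, 0, 0, 0]
    - [7, 0, 0, 0, 0]

```text
time: 33.13
ee_pos: [0.3685, -0.1753, 0.1412]
tcp_rot: [2.424, 1.999, 0.0]
contact_force: [0.2, -0.3, 0.2]
opening: 0.0698
```

```bash
python3 -c "
from h import *
from station import *
g=[]
for i in range(12):
    g.append((grab_frame('side')['color'][200:300,260:360,::-1],grab_frame('scene')['color'][90:190,150:250,::-1]))
import numpy as np
for i in (0,1): 
    G=[cv2.cvtColor(x[i],cv2.COLOR_BGR2GRAY).astype(np.float32) for x in g]
    r=(slice(50,75),slice(8,62)) if i==0 else (slice(72,100),slice(28,68))
    print([tuple(np.round(cv2.phaseCorrelate(np.ascontiguousarray(G[0][r]),np.ascontiguousarray(x[r]))[0],2)) for x in G[1:]])
cv2.imwrite('pics/f19.png',np.hstack([cv2.resize(g[-1][1],(390,390)),cv2.resize(g[-1][0],(390,390))]));cv2.imwrite('pics/full19.png',grab_frame('scene')['color'][:,:,::-1]);print(state()['time'])"
```

```text
[(np.float64(-0.1), np.float64(0.43)), (np.float64(0.06), np.float64(0.45)), (np.float64(0.13), np.float64(0.54)), (np.float64(-0.03), np.float64(0.41)), (np.float64(-0.09), np.float64(0.41)), (np.float64(-0.25), np.float64(0.53)), (np.float64(-0.16), np.float64(0.42)), (np.float64(-0.04), np.float64(0.41)), (np.float64(-0.14), np.float64(0.47)), (np.float64(-0.26), np.float64(0.39)), (np.float64(-0.15), np.float64(0.49))]
[(np.float64(0.0), np.float64(0.01)), (np.float64(0.12), np.float64(0.1)), (np.float64(0.06), np.float64(0.01)), (np.float64(0.01), np.float64(0.07)), (np.float64(0.04), np.float64(0.06)), (np.float64(0.01), np.float64(0.11)), (np.float64(-0.0), np.float64(0.11)), (np.float64(0.11), np.float64(0.1)), (np.float64(0.02), np.float64(0.07)), (np.float64(0.01), np.float64(0.06)), (np.float64(-0.03), np.float64(0.07))]
34.3833
```

View pics/f19.png

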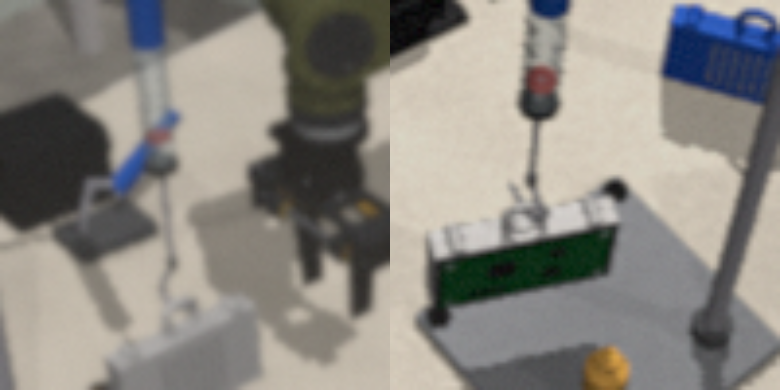

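View pics/full19.png

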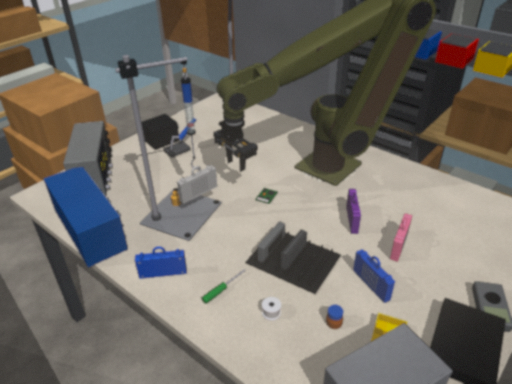

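```bash
python3 -c "
from station import *
print(hand_in());print(state()['time'])"
```

```text
the job is handed in; nothing more can be done
None
the job is handed in; nothing more can be done
```

The housing is hanging by its lug on the hook, released and still, and I handed the job in at about 34.4 s. No verdict is reported.

**What I did:**
- I gripped the silver housing at its robot-side end, lifted it out of the rack and brought the lug in from the open side of the hook.
- I lowered it slowly until the scale carried the weight, released at low grip force and backed the arm off about 10 cm.

**One attempt went wrong.** On the first approach the wrist fork pushed the scale tube sideways and the lug missed the hook. I backed out and the scale returned to plumb. I then turned the housing about 25° so the fork cleared the tube, and the second approach went on cleanly. I have no reading of the hook's speed or contact force during that push; the force readings taken just before and after it showed nothing unusual.

**Last checks:**
- **Load before release:** about 0.1 ± 0.06 N of weight was left on the gripper, with the moment near zero. The joint 5 torque changed only from 0.074 to 0.068 N m on release, so there was almost no load left to jump.
- **Weight:** about 5.5 N (roughly 0.56 kg). By my calculation that draws the spring out about 71 mm; I did not read the pointer itself.
- **At rest:** over the last 0.5 s or so, the pictures showed no drift beyond image noise (a one-frame step of about 0.4 px in the side view, then nothing).
- **Position:** the lug sits in the hook's bend, the housing is clear of the plate and the gripper is away from everything. The housing hangs turned relative to the stand; I judged the lug's position on the hook by eye in the pictures.
- **Other objects:** the rack parts, screwdriver, reel and jar look unmoved in the last scene picture. The brass weight is partly hidden there but shows on its plate in the side view.

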